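Clear the analyser bench after a run

ROBOT

A 7-joint arm with a two-finger parallel gripper is mounted at the origin on the work surface. World frame = base frame: x ahead of the robot, y to its left, z up, the work surface at z = 0. Lengths are in m, angles in rad, forces in N, time in s.
With the tool pointing down it reaches from about 0.4 to 0.75 m from the base axis. Payload 19.5 kg.
Tool frame: the origin (TCP) lies at the centre of the arm's flange, where the gripper is bolted on; the fingertips stand 173 mm ahead of it and the grasp point (between the pads) lies 155 mm ahead of it; z points along the fingers, y is the direction in which the jaws open and shut (so a half turn about z gives the same grasp; the last joint's range is limited). The gripper opens to 85 mm and grips with 20 to 120 N. Pads are 22 mm wide; open, the fingers measure 114 mm over their backs; the gripper's body (76 mm by 85 mm) begins 54 mm behind the grasp point. The pads swing forward as they close: fully open they stand 13 mm farther back than shut.
Start: joints at [-1.192, 0.707, -0.028, 1.485, 0.022, 0.951, -0.075], TCP at [0.235, 0.525, 0.405] pointing down, gripper open.
Joint ranges: [-2.71, 2.71], [-0.32, 2.16], [-1.57, 1.52], [0, 2.45], [-1.46, 4.6], [0, 2.02], [-2.83, 2.83]. Speed limits (rad/s): [1.89, 1.89, 2.57, 2.57, 3.01, 3.01, 3.01].

INTERFACE

Orientations are given as a 3x3 rotation matrix whose columns are the frame's x, y, z axes.
In Python, from workcell import monitor, cams, bot gives the robot as it stands.
- The arm moves only by the tool drive_tool, never from a script. Its argument "increments" is a list of rows, each an object with "claw": the closure, from 0 (fully open) to 1 (shut); "slide": the shift along the tool's x, y, z in mm, a list of three; "twist": the turn about the tool's z in rad. In form: [{"claw": claw, "slide": [x, y, z], "twist": twist}, ...]. A call has exactly 5 rows; each row shifts and turns the commanded pose from where the row before left it, along the tool's axes as they then stand; what a row does not reach is not made up. A row lasts 1/12 s, in which the tool goes at most 41.7 mm and 7.16 degrees, less where a joint would pass 70% of its speed; a pose out of reach is approached as far as the arm can. A call is refused whole if a number of a shift passes 41.7 or a number of a turn 0.125, either way. A call with a gripper value outside its range is refused whole. The fingers move at their own pace and stop on an object; "squeeze" is the grip in N (left out, the last holds). Time passes only in rows, so rows that do not move let the fingers close, or fill a call up. It gives the time, the measured TCP pose, the force and the opening at its end, in the units of the state.
- monitor.observe(): the state, without advancing time (a new reading comes with each control period).
- cams.camera(name): name is "scene" or "top" or "wrist"; returns the picture (384x512x3 uint8, blue, green, red); there is no depth.
- cams.camera_params(name): a dict with "fov_y" (degrees; the focal length in pixels is half the picture's height over the tangent of half this angle, whatever the lens; pixels are square), "cx", "cy" (the principal point, pixels), "T" (4x4, takes a point from camera to world coordinates); the wrist camera has in their place "tool_from_camera" (4x4, takes a point from camera to tool coordinates, whose origin is the TCP and whose axes are the flange's). Camera axes: x right, y up, looking along -z (the intrinsics and any distortion apply to the point x, -y, -z); pixel columns grow to the right and rows downward; lengths in m; the calibration is good to about 2 mm. A picture is of the moment at which its call begins: read the wrist's pose just before it. camera_params takes no time and is no camera call.
- bot.job_done(): hands the job in, once; it reports no verdict.
The state is a dict: "time_s": time; "joints": joint angles; "joint_vel": joint speeds; "joint_efforts": joint torques, N m; "tcp_pos": TCP position; "tcp_rot": TCP orientation; "wrist_force": force on the tool from outside, world axes, zero at the start; "wrist_torque": the same for the moment, N m; "width": opening from 0.0 (shut) to 1.0 (fully open).
Only numpy, scipy, OpenCV 4.12 (cv2) and the standard library are available. Lean on these libraries where they do the work, as an engineer would, in place of code of your own. Each camera call takes 0.05 s, during which the arm holds its last target.

TASK

The run is finished, so clear the bench pad: stand the two white reagent bottles in the wire bottle rack, one in each bay, stand the two small amber control vials in the white vial tray, one in each well, and put the used cuvette into the kidney dish. Keep bottles and vials upright and set them down rather than dropping them, and leave the tube rack and the wash bottle where they stand.

Things in the scene. Friction and masses are not known exactly. Their poses are not given: they have to be found in the camera images.
- bottle_a: one of two identical white plastic 50 ml reagent bottles standing on the bench: round, 38 mm diameter, straight-sided from its foot to 53 mm up, then a shoulder and a 25 mm wide screw cap; 76 mm tall in all, 65 g nominal. Origin: centre of its underside, z up along its axis.
- bottle_b: the other reagent bottle, identical to bottle_a
- vial_a: one of two identical amber glass vials standing on the bench: round, 24 mm diameter, straight-sided from its foot to 34 mm up, then a narrower neck with a 20 mm wide aluminium crimp cap; 50 mm tall in all, 25 g nominal. Origin: centre of its underside, z up along its axis.
- vial_b: the other vial, identical to vial_a
- cuvette: the used cuvette, a frosted square plastic stick 45 mm long and 12.5 x 12.5 mm in section, lying on one side, 12 g nominal. Origin: middle of its underside as it lies at the start, x along its length, z up.
- bottle_rack: low rack of steel wire that does not move, 124 mm (its x) by 64 mm (its y). A 3 mm thick base plate, and 4 mm rods at two heights around two bays, their tops 22 mm above the bench. The bays are 54 mm square, centred at x = -29 mm and x = +29 mm, y = 0. Bottles stand on the base plate, 3 mm above the bench. Origin: centre of its underside, on the bench; z up.
- vial_tray: white moulded tray that does not move, 96 mm (its x) by 50 mm (its y), with two square wells, 42 mm wide, centred at x = -23 mm and x = +23 mm, y = 0. Walls 4 mm thick, their tops 15 mm above the bench; well floors 4 mm above the bench. Origin: centre of its underside, on the bench; z up.
- kidney_dish: steel kidney dish that does not move, about 186 mm long (its x) and 80 mm wide (its y), curved: the hollow side faces -y and the two round ends lie about 13 mm towards -y. Upright 2 mm walls 28 mm high, floor 3 mm thick. Origin: under the middle of its floor, on the bench, with 39 mm of clear floor to either side in y and over 70 mm in x; z up.
- tube_rack: bystander, to be left alone: loose steel rack of capped sample tubes, 198 mm (its x) by 72 mm (its y), 110 mm tall over the caps, at the left of the work. Origin: centre of its underside; z up.
- wash_bottle: bystander, to be left alone: loose, milky plastic wash bottle with a bent spout towards its -x, 68 mm diameter, 181 mm tall, the spout reaches 58 mm from the axis; at the right of the work. Origin: centre of its underside; z up.

How it is judged:
By the outcome, as a careful person would: the job done as asked, in the order asked, and still so for the second after the job is handed in, with the robot touching nothing.
It also fails if it takes over 120 s, if anything falls off the work surface, if the arm or the gripper's body presses on something with over 40 N, if the wrist force passes 120 N, or if a joint passes its speed limit or range.

## Working session

There is one attempt and no reset: what is moved stays moved. The work goes in short steps, Python scripts to look and compute and a tool call to move; the robot and the scene stay as the last step left them, time stands still between calls to the robot, and variables do not carry over. Pictures are saved under pics/ and viewed, and the job is handed in when it is done.

Besides the shell and the picture viewer there is one more tool, called after "Request:" as name([rows], argument=value, ...), one row to a line, values as JSON. drive_tool: Moves the arm, as the interface text tells. Its arguments: {"type":"object","properties":{"increments":{"type":"array"},"squeeze":{"type":"number"}},"required":["increments"]}

```bash
ls; mkdir -p pics
python3 - <<'E'
from workcell import monitor, cams, bot
import cv2, numpy as np
np.set_printoptions(precision=4,suppress=True)
s=monitor.observe()
for k,v in s.items(): print(k,np.array(v))
for n in ["scene","top","wrist"]:
    print(n,cams.camera_params(n))
    cv2.imwrite(f"pics/{n}0.png",cams.camera(n))
E
```

```text
pics
time_s 0.0
joints [-1.1917  0.7071 -0.0276  1.485   0.022   0.9509 -0.0755]
joint_vel [ 0.0025 -0.002   0.0008 -0.0016 -0.001   0.0009 -0.0008]
joint_efforts [  0.0002 -88.323    1.2347 -23.616    0.0169   0.0067  -0.    ]
tcp_pos [0.2348 0.5248 0.4042]
tcp_rot [[-0.9128  0.4085 -0.0004]
 [ 0.4085  0.9128 -0.001 ]
 [-0.     -0.0011 -1.    ]]
wrist_force [0.9204 0.4347 0.1883]
wrist_torque [0.0279 0.0292 0.0449]
width 0.995474090650659
scene {'fov_y': 55.58140148353239, 'cx': 254.99818214433225, 'cy': 192.90675272734092, 'T': array([[ 0.367 , -0.6892,  0.6248,  1.1619],
       [ 0.9302,  0.2632, -0.2559, -0.2662],
       [ 0.0119,  0.6751,  0.7376,  0.7938],
       [ 0.    ,  0.    ,  0.    ,  1.    ]])}
top {'fov_y': 51.68072752176996, 'cx': 251.9960439684866, 'cy': 196.3783392947952, 'T': array([[ 0.0138,  0.9973, -0.0726,  0.4142],
       [-0.9999,  0.014 ,  0.0022, -0.0206],
       [ 0.0032,  0.0726,  0.9974,  1.3519],
       [ 0.    ,  0.    ,  0.    ,  1.    ]])}
wrist {'fov_y': 67.99100645730869, 'cx': 253.4406432310357, 'cy': 193.93538956252755, 'tool_from_camera': array([[ 0.0002,  0.9539,  0.3002,  0.0771],
       [ 1.    , -0.0006,  0.0012,  0.0001],
       [ 0.0013,  0.3002, -0.9539,  0.0304],
       [ 0.    ,  0.    ,  0.    ,  1.    ]])}
```

View pics/scene0.png

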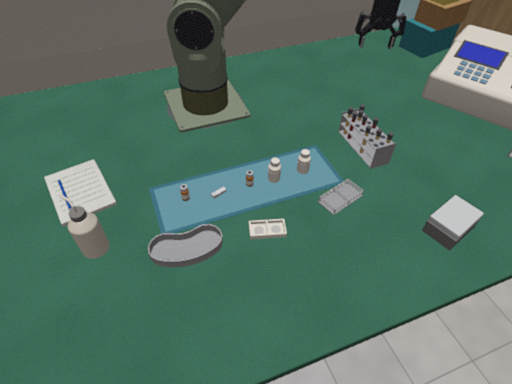

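View pics/top0.png

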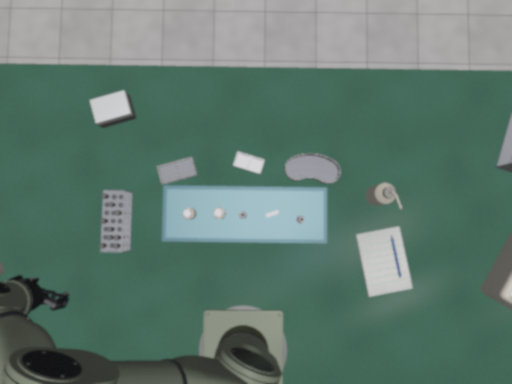

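View pics/wrist0.png

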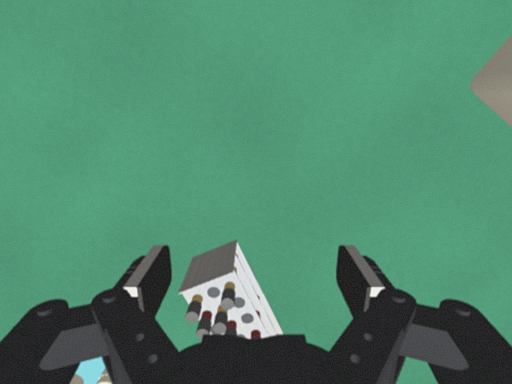

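```bash
cat > h.py <<'E'
from workcell import monitor, cams, bot
import cv2, numpy as np
np.set_printoptions(precision=4,suppress=True)
def cam(n,s=None):
    p=cams.camera_params(n); f=192/np.tan(np.radians(p['fov_y']/2))
    if 'T' in p: T=np.array(p['T'])
    else:
        W=np.eye(4);W[:3,:3]=s['tcp_rot'];W[:3,3]=s['tcp_pos'];T=W@np.array(p['tool_from_camera'])
    return f,p['cx'],p['cy'],T
def ray(c,u,v,z):
    f,cx,cy,T=c
    d=T[:3,:3]@np.array([(u-cx)/f,-(v-cy)/f,-1]);o=T[:3,3]
    return o+d*(z-o[2])/d[2]
def proj(c,X):
    f,cx,cy,T=c
    p=np.linalg.inv(T)@np.append(X,1); return np.array([cx+f*p[0]/-p[2],cy-f*p[1]/-p[2]])
def snap(n,tag):
    s=monitor.observe(); im=cams.camera(n); cv2.imwrite(f'pics/{tag}.png',im); return im,cam(n,s),s
E
python3 - <<'E'
from h import *
t=cv2.imread('pics/top0.png');s=cv2.imread('pics/scene0.png')
cv2.imwrite('pics/top0c.png',cv2.resize(t[145:255,150:350],None,fx=4,fy=4,interpolation=cv2.INTER_CUBIC))
cv2.imwrite('pics/scene0c.png',cv2.resize(s[140:275,140:375],None,fx=3.4,fy=3.4,interpolation=cv2.INTER_CUBIC))
ct=cam('top')
for n,u,v,z in [('ba',190,214,.076),('bb',219,214,.076),('va',243,215,.05),('vb',300,219,.05),('cuv',272,214,.0125),('rack',177,171,.02),('tray',249,162,.015),('dish',313,167,.028),('wash',385,194,.15),('tube',116,221,.1)]: print(n,ray(ct,u,v,z))
E
```

```text
ba [0.4475 0.1751 0.076 ]
bb [0.4488 0.0819 0.076 ]
va [0.4473 0.0052 0.05  ]
vb [ 0.4368 -0.182   0.05  ]
cuv [ 0.453  -0.092   0.0125]
rack [0.5936 0.2312 0.02  ]
tray [ 0.6286 -0.0118  0.015 ]
dish [ 0.6126 -0.2276  0.028 ]
wash [ 0.5146 -0.428   0.15  ]
tube [0.4216 0.4037 0.1   ]
```

View pics/top0c.png

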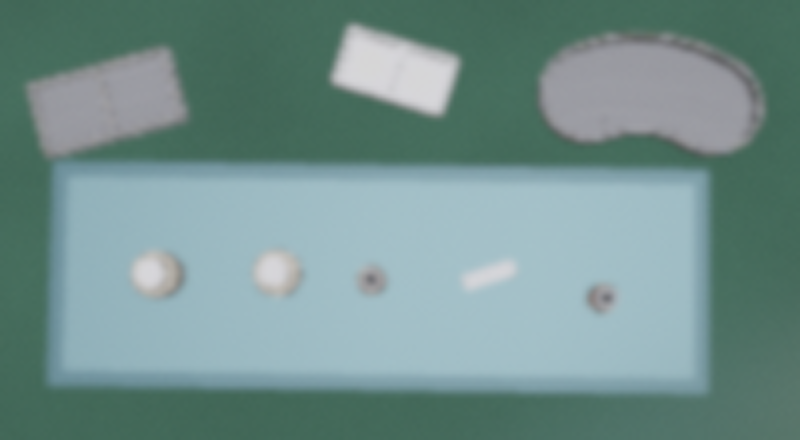

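View pics/scene0c.png

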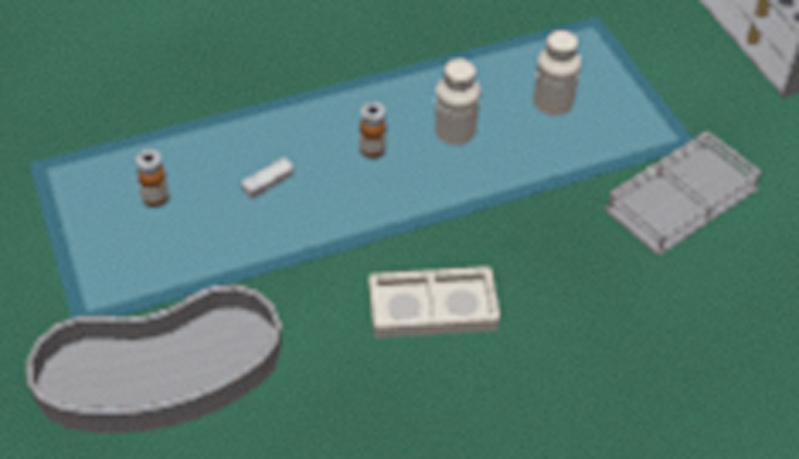

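Run:
```python
from h import *
t=cv2.imread('pics/top0.png');ct=cam('top')
hsv=cv2.cvtColor(t,cv2.COLOR_BGR2HSV)
def comps(mask,x0,x1,y0,y1,z,tag,amin=15):
    m=np.zeros_like(mask);m[y0:y1,x0:x1]=mask[y0:y1,x0:x1]
    for c in cv2.findContours(m,cv2.RETR_EXTERNAL,cv2.CHAIN_APPROX_NONE)[0]:
        if cv2.contourArea(c)<amin: continue
        (u,v),wh,a=cv2.minAreaRect(c); b=cv2.boxPoints(((u,v),wh,a))
        W=np.array([ray(ct,*p,z)[:2] for p in b])
        e1=W[1]-W[0];e2=W[2]-W[1]
        L=e1 if np.linalg.norm(e1)>np.linalg.norm(e2) else e2
        M=cv2.moments(c)
        print(tag,'px',(round(u,1),round(v,1)),'ctr',W.mean(0),'sides',np.linalg.norm(e1),np.linalg.norm(e2),'az',np.degrees(np.arctan2(L[1],L[0]))%180,'cen',ray(ct,M['m10']/M['m00'],M['m01']/M['m00'],z)[:2])
low=((hsv[...,1]<60)).astype(np.uint8)*255
comps(low,150,205,150,188,.015,'rack')
comps(low,225,275,145,180,.012,'tray')
comps(low,280,345,145,186,.015,'dish')
comps(low,255,285,200,230,.0125,'cuv')
comps(low,170,205,200,230,.05,'ba')
comps(low,205,232,200,230,.05,'bb')
# vials: differ from pad
pad=np.median(t[195:235,285:292].reshape(-1,3),0); d=(np.abs(t.astype(int)-pad).sum(2)>60).astype(np.uint8)*255
comps(d,234,254,203,230,.04,'va');comps(d,290,312,205,235,.04,'vb')
```

```text
rack px (176.4, 170.1) ctr [0.5973 0.2343] sides 0.13172745943715136 0.07261865499097138 az 106.55069484205436 cen [0.5972 0.2344]
tray px (248.5, 162.1) ctr [ 0.6286 -0.0099] sides 0.06092123154210472 0.10702053443274447 az 72.20457751789401 cen [ 0.6285 -0.0095]
dish px (312.6, 167.2) ctr [ 0.614  -0.2284] sides 0.10118566746980422 0.19632809686037747 az 85.23354183025891 cen [ 0.6121 -0.2279]
cuv px (269.5, 214.5) ctr [ 0.4513 -0.0835] sides 0.09819666935158673 0.09786904003269653 az 90.80136765722537 cen [ 0.4512 -0.0835]
ba px (187.0, 214.5) ctr [0.4465 0.1888] sides 0.11175251206743343 0.09506860715765957 az 90.8013676572254 cen [0.4464 0.1888]
bb px (218.0, 214.5) ctr [0.4479 0.0872] sides 0.08550125600543969 0.09508667841559705 az 1.0097284249744405 cen [0.4478 0.0872]
va px (243.0, 214.5) ctr [0.4492 0.0054] sides 0.019847090344130274 0.016521987318787405 az 90.79572932498453 cen [0.4479 0.0058]
vb px (299.5, 219.0) ctr [ 0.4369 -0.1816] sides 0.021124065799895873 0.020940800206381924 az 135.5134270965541 cen [ 0.4366 -0.181 ]
```

```bash
cat >> h.py <<'E'
def plan(target,yaw=None,n=5,s=None):
    """target world TCP pos; yaw = azimuth of tool y (deg). prints rows"""
    s=s or monitor.observe(); R=np.array(s['tcp_rot']);p=np.array(s['tcp_pos'])
    a=np.degrees(np.arctan2(R[1,1],R[0,1])); tw=0
    if yaw is not None:
        d=(yaw-a+90)%180-90; tw=-np.radians(d)/n
    ph=np.radians(a); D=(np.array(target)-p)/n
    print('t',s['time_s'],'from',p,'az',a,'n',n,'j7',s['joints'][6])
    for i in range(n):
        q=ph-tw*i
        y=np.array([np.cos(q),np.sin(q),0]);x=np.array([-np.sin(q),np.cos(q),0])
        print([round(float(v)*1000,1) for v in (D@x,D@y,-D[2])],round(tw,4))
E
python3 - <<'E'
from h import *
plan([.46,.13,.40],15,15)
E
```

```text
t 0.15 from [0.2349 0.5248 0.4044] az 65.88960175906847 n 15 j7 -0.07549666491417621
[-24.5, -17.9, 0.3] 0.0592
[-25.5, -16.4, 0.3] 0.0592
[-26.4, -14.9, 0.3] 0.0592
[-27.2, -13.3, 0.3] 0.0592
[-28.0, -11.7, 0.3] 0.0592
[-28.6, -10.0, 0.3] 0.0592
[-29.1, -8.3, 0.3] 0.0592
[-29.6, -6.5, 0.3] 0.0592
[-29.9, -4.8, 0.3] 0.0592
[-30.2, -3.0, 0.3] 0.0592
[-30.3, -1.2, 0.3] 0.0592
[-30.3, 0.6, 0.3] 0.0592
[-30.2, 2.4, 0.3] 0.0592
[-30.0, 4.2, 0.3] 0.0592
[-29.7, 5.9, 0.3] 0.0592
```

Request:
drive_tool([
  {"claw":0,"slide":[-24.5,-17.9,0],"twist":0.0592},
  {"claw":0,"slide":[-25.5,-16.4,0],"twist":0.0592},
  {"claw":0,"slide":[-26.4,-14.9,0],"twist":0.0592},
  {"claw":0,"slide":[-27.2,-13.3,0],"twist":0.0592},
  {"claw":0,"slide":[-28,-11.7,0],"twist":0.0592},
], squeeze=30)

```text
time_s: 0.57
tcp_pos: [0.3104, 0.3918, 0.4046]
tcp_rot: [[-0.752, 0.659, -0.0], [0.659, 0.752, -0.0], [-0.0, -0.0, -1.0]]
wrist_force: [0.5, 0.1, 0.6]
width: 0.998
```

Request:
drive_tool([
  {"claw":0,"slide":[-28.6,-10,0],"twist":0.0592},
  {"claw":0,"slide":[-29.1,-8.3,0],"twist":0.0592},
  {"claw":0,"slide":[-29.6,-6.5,0],"twist":0.0592},
  {"claw":0,"slide":[-29.9,-4.8,0],"twist":0.0592},
  {"claw":0,"slide":[-30.2,-3,0],"twist":0.0592},
])

```text
time_s: 0.98
tcp_pos: [0.3854, 0.2602, 0.4047]
tcp_rot: [[-0.527, 0.85, -0.0], [0.85, 0.527, -0.0], [-0.0, -0.0, -1.0]]
wrist_force: [0.7, -0.5, -0.7]
width: 1.0
```

Request:
drive_tool([
  {"claw":0,"slide":[-30.3,-1.2,0],"twist":0.0592},
  {"claw":0,"slide":[-30.3,0.6,0],"twist":0.0592},
  {"claw":0,"slide":[-30.2,2.4,0],"twist":0.0592},
  {"claw":0,"slide":[-30,4.2,0],"twist":0.0592},
  {"claw":0,"slide":[-29.7,5.9,0],"twist":0.0592},
])

```text
time_s: 1.4
tcp_pos: [0.4605, 0.1285, 0.4047]
tcp_rot: [[-0.256, 0.967, -0.0], [0.967, 0.256, -0.0], [-0.0, -0.0, -1.0]]
wrist_force: [0.6, 0.5, 0.4]
width: 1.002
```

Run:
```python
from h import *
im,c,s=snap('wrist','w1')
print(s['time_s'],s['tcp_pos'],s['tcp_rot'],s['joint_vel'])
s=monitor.observe();print(s['tcp_pos'])
```

```text
1.4 [0.4605 0.1285 0.4047] [[-0.2563  0.9666 -0.0001]
 [ 0.9666  0.2563 -0.0001]
 [-0.     -0.0002 -1.    ]] [ 0.6765  0.12    0.151  -0.2592 -0.1221  0.155   0.1615]
[0.4628 0.1237 0.4048]
```

View pics/w1.png

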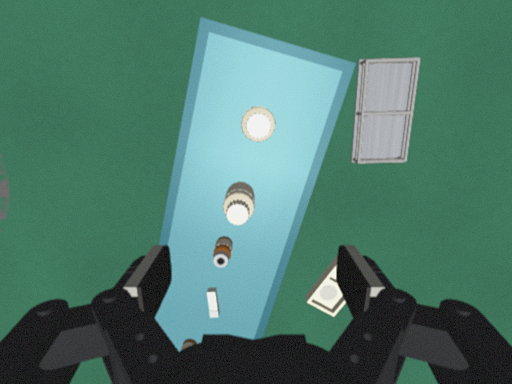

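Run:
```python
from h import *
im,c,s=snap('wrist','w2')
print(s['tcp_pos'],np.abs(s['joint_vel']).max())
hsv=cv2.cvtColor(im,cv2.COLOR_BGR2HSV)
# rack
low=((hsv[...,1]<70)&(hsv[...,2]>60)).astype(np.uint8)*255
def big(m,x0,x1,y0,y1):
    k=np.zeros_like(m);k[y0:y1,x0:x1]=m[y0:y1,x0:x1]
    return max(cv2.findContours(k,cv2.RETR_EXTERNAL,cv2.CHAIN_APPROX_NONE)[0],key=cv2.contourArea)
r=big(low,340,430,40,180); b=cv2.boxPoints(cv2.minAreaRect(r)); W=np.array([ray(c,*p,.022)[:2] for p in b])
print('rack px',b.tolist(),'\n',W,W.mean(0),np.linalg.norm(W[1]-W[0]),np.linalg.norm(W[2]-W[1]))
for e in (W[1]-W[0],W[2]-W[1]): print('az',np.degrees(np.arctan2(e[1],e[0]))%180)
ap=cv2.approxPolyDP(r,5,True)[:,0]; A=np.array([ray(c,*p,.022)[:2] for p in ap]);print('poly',ap.tolist(),A,A.mean(0))
# caps: bright
v=((hsv[...,2]>225)&(hsv[...,1]<40)).astype(np.uint8)*255
for n,box,z in [('ba',(235,285,95,150),.076),('bb',(215,260,175,235),.076)]:
    k=big(v,*box); (u,w),rad=cv2.minEnclosingCircle(k); print(n,u,w,rad,ray(c,u,w,z))
cv2.imwrite('pics/w2c.png',cv2.resize(im[40:330,180:440],None,fx=2,fy=2))
```

```text
[0.4628 0.1237 0.4048] 0.07483773189811348
rack px [[349.6026306152344, 156.51963806152344], [356.8465270996094, 44.96406936645508], [419.3233337402344, 49.02101135253906], [412.0794372558594, 160.5765838623047]] 
 [[0.5755 0.1662]
 [0.5401 0.2863]
 [0.6092 0.2996]
 [0.6531 0.1806]] [0.5945 0.2332] 0.12515005793622344 0.07038085534109872
az 106.44461679932552
az 10.941100428548364
poly [[419, 49], [357, 52], [351, 156], [406, 154]] [[0.6088 0.2995]
 [0.5427 0.2796]
 [0.577  0.1673]
 [0.6424 0.1865]] [0.5927 0.2332]
ba 256.625 118.125 15.93453598022461 [0.4504 0.1849 0.076 ]
bb 236.1645965576172 209.20806884765625 10.541158676147461 [0.4528 0.0838 0.076 ]
```

View pics/w2c.png

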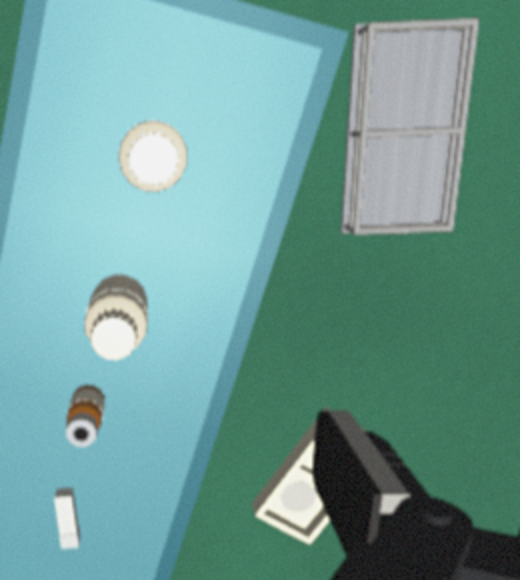

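Run:
```python
from h import *
im=cv2.imread('pics/w2.png'); s=monitor.observe(); print(s['tcp_pos'])
c=cam('wrist',s)
cr=[(368,25),(477,20),(453,231),(355,232)]
W=np.array([ray(c,180+x/2,40+y/2,.022)[:2] for x,y in cr]);print(W,W.mean(0),[np.linalg.norm(W[i]-W[i-1]) for i in range(4)])
e=W[0]+W[1]-W[2]-W[3];print(np.degrees(np.arctan2(e[1],e[0])))
print('ba cap',ray(c,180+153/2,40+160/2,.076),'bb',ray(c,180+114/2,40+337/2,.076),'va',ray(c,180+81/2,40+433/2,.05))
ct=cam('top')
for n,x,y,z in [('ba',150,272,.076),('bb',271,271,.076),('ba body',157,274,.05),('bb body',278,273,.05),('va',371,279,.05),('vb',601,298,.05)]: print(n,ray(ct,150+x/4,145+y/4,z))
t=cv2.imread('pics/top0.png')
cv2.imwrite('pics/top0d.png',cv2.resize(t[200:230,175:315],None,fx=5.7,fy=5.7,interpolation=cv2.INTER_NEAREST))
```

```text
[0.4616 0.1261 0.4046]
[[0.5482 0.2843]
 [0.6063 0.302 ]
 [0.6418 0.1886]
 [0.583  0.1727]] [0.5949 0.2369] [np.float64(0.11690296316877191), np.float64(0.060685135853179695), np.float64(0.11881922884093943), np.float64(0.060901970691175526)]
107.36074189507849
ba cap [0.449  0.1858 0.076 ] bb [0.4523 0.0877 0.076 ] va [0.4481 0.0086 0.05  ]
ba [0.4506 0.1832 0.076 ]
bb [0.4527 0.086  0.076 ]
ba body [0.4498 0.1815 0.05  ]
bb body [0.4519 0.0824 0.05  ]
va [0.4481 0.006  0.05  ]
vb [ 0.4351 -0.1828  0.05  ]
```

View pics/top0d.png

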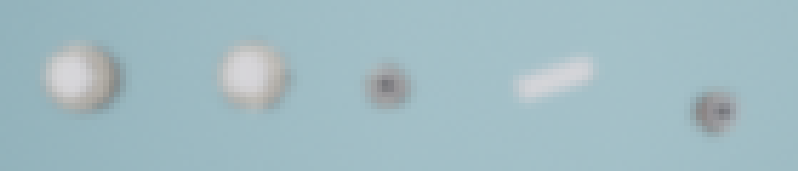

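Run:
```python
from h import *
plan([.450,.183,.28],16.7,5)
```

```text
t 1.5 from [0.4616 0.1261 0.4046] az 14.539662703033502 n 5 j7 0.056032438378994166
[11.6, 0.6, 24.9] -0.0075
[11.6, 0.7, 24.9] -0.0075
[11.6, 0.8, 24.9] -0.0075
[11.6, 0.9, 24.9] -0.0075
[11.6, 1.0, 24.9] -0.0075
```

Request:
drive_tool([
  {"claw":0,"slide":[15,0.8,30],"twist":-0.01},
  {"claw":0,"slide":[15,1,30],"twist":-0.01},
  {"claw":0,"slide":[15,1.2,30],"twist":-0.01},
  {"claw":0,"slide":[13,1,25],"twist":-0.0075},
  {"claw":0,"slide":[0,0,9.6],"twist":0},
])

```text
time_s: 1.92
tcp_pos: [0.4467, 0.1893, 0.2771]
tcp_rot: [[-0.299, 0.954, -0.004], [0.954, 0.299, -0.0], [0.001, -0.004, -1.0]]
wrist_force: [0.5, -0.2, 0.3]
width: 1.002
```

Run:
```python
from h import *
cams.camera('wrist')
im,c,s=snap('wrist','w3')
print(s['tcp_pos'],np.abs(s['joint_vel']).max(), monitor.observe()['tcp_pos'])
print(proj(c,[.45,.183,.076]))
plan([.450,.183,.198],16.7,5)
```

```text
[0.447  0.1881 0.2769] 0.08366540661002905 [0.4475 0.1873 0.2786]
[257.2754 235.8333]
t 2.0167 from [0.4475 0.1873 0.2786] az 17.234869596988172 n 5 j7 0.017470335177219968
[-1.0, 0.2, 16.1] 0.0019
[-1.0, 0.2, 16.1] 0.0019
[-1.0, 0.2, 16.1] 0.0019
[-1.0, 0.2, 16.1] 0.0019
[-1.0, 0.2, 16.1] 0.0019
```

View pics/w3.png

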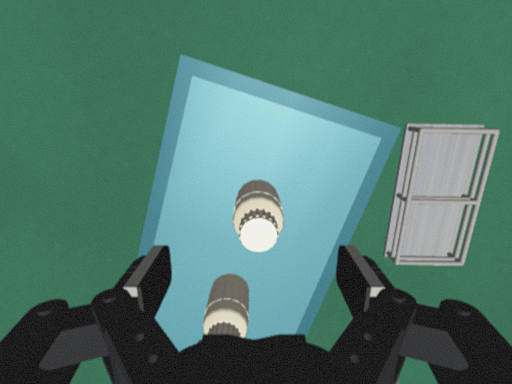

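Request:
drive_tool([
  {"claw":0,"slide":[-1.5,0.5,22],"twist":0},
  {"claw":0,"slide":[-1.5,0.5,22],"twist":0},
  {"claw":0,"slide":[0,0.5,22],"twist":0},
  {"claw":0,"slide":[0,0,14],"twist":0},
  {"claw":0,"slide":[0,0,0],"twist":0},
])

```text
time_s: 2.43
tcp_pos: [0.4503, 0.184, 0.1989]
tcp_rot: [[-0.295, 0.956, -0.002], [0.956, 0.295, -0.001], [-0.0, -0.002, -1.0]]
wrist_force: [0.1, -0.2, -0.7]
width: 1.0
```

Request:
drive_tool([
  {"claw":0.5,"slide":[0,0,0],"twist":0},
  {"claw":0.7,"slide":[0,0,0],"twist":0},
  {"claw":0.8,"slide":[0,0,0],"twist":0},
  {"claw":0.8,"slide":[0,0,0],"twist":0},
  {"claw":0.8,"slide":[0,0,0],"twist":0},
])

```text
time_s: 2.85
tcp_pos: [0.4505, 0.1845, 0.2012]
tcp_rot: [[-0.295, 0.955, 0.001], [0.955, 0.295, 0.001], [0.0, 0.001, -1.0]]
wrist_force: [-1.8, -0.7, 14.7]
width: 0.436
```

Run:
```python
from h import *
im,c,s=snap('wrist','w4')
print(s['tcp_pos'],np.abs(s['joint_vel']).max(), s['width'],s['wrist_force'],s['time_s'])
print(proj(c,np.array([.45,.183,.076])))
```

```text
[0.4505 0.1845 0.2012] 0.0015618799072046748 0.4355905824948279 [-1.7919 -0.6661 14.7028] 2.85
[251.3719 309.1044]
```

View pics/w4.png

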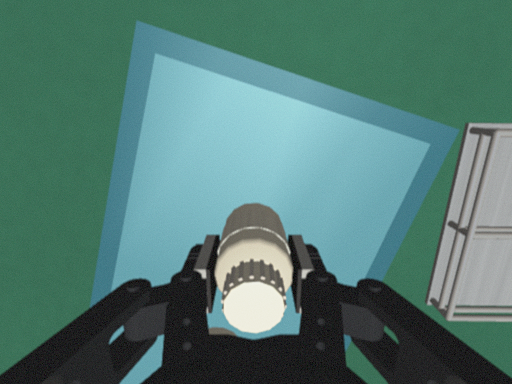

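Request:
drive_tool([
  {"claw":0.8,"slide":[0,0,-10],"twist":0},
  {"claw":0.8,"slide":[0,0,-20],"twist":0},
  {"claw":0.8,"slide":[0,0,-20],"twist":0},
  {"claw":0.8,"slide":[0,0,-10],"twist":0},
  {"claw":0.8,"slide":[0,0,0],"twist":0},
])

```text
time_s: 3.32
tcp_pos: [0.4506, 0.1845, 0.2627]
tcp_rot: [[-0.295, 0.955, 0.003], [0.955, 0.295, 0.001], [0.0, 0.003, -1.0]]
wrist_force: [-0.2, 0.4, 0.1]
width: 0.435
```

Run:
```python
from h import *
s=monitor.observe();print(s['width'],s['wrist_force'])
plan([.5877,.2623,.265],16.7,7)
```

```text
0.4348835140060598 [-0.2143  0.36    0.0581]
t 3.3167 from [0.4506 0.1845 0.2627] az 17.159115856972935 n 7 j7 0.027494494648383494
[4.8, 22.0, -0.3] 0.0011
[4.9, 22.0, -0.3] 0.0011
[4.9, 22.0, -0.3] 0.0011
[4.9, 22.0, -0.3] 0.0011
[4.9, 22.0, -0.3] 0.0011
[5.0, 22.0, -0.3] 0.0011
[5.0, 22.0, -0.3] 0.0011
```

Request:
drive_tool([
  {"claw":0.8,"slide":[3,14,0],"twist":0},
  {"claw":0.8,"slide":[5.5,26,0],"twist":0},
  {"claw":0.8,"slide":[6,28,0],"twist":0},
  {"claw":0.8,"slide":[6,28,0],"twist":0},
  {"claw":0.8,"slide":[6,28,0],"twist":0},
])

```text
time_s: 3.73
tcp_pos: [0.5619, 0.247, 0.2603]
tcp_rot: [[-0.295, 0.955, -0.0], [0.955, 0.295, -0.0], [-0.0, -0.0, -1.0]]
wrist_force: [-0.4, -0.1, -0.4]
width: 0.435
```

Request:
drive_tool([
  {"claw":0.8,"slide":[5,20,0],"twist":0},
  {"claw":0.8,"slide":[2.5,10,0],"twist":0},
  {"claw":0.8,"slide":[0,0,0],"twist":0},
  {"claw":0.8,"slide":[0,0,0],"twist":0},
  {"claw":0.8,"slide":[0,0,0],"twist":0},
])

```text
time_s: 4.15
tcp_pos: [0.587, 0.2619, 0.26]
tcp_rot: [[-0.295, 0.956, -0.001], [0.956, 0.295, -0.001], [-0.0, -0.001, -1.0]]
wrist_force: [0.5, -1.2, -0.5]
width: 0.432
```

Run:
```python
from h import *
im,c,s=snap('wrist','w5')
print(s['tcp_pos'],np.abs(s['joint_vel']).max(), s['width'],s['wrist_force'],s['time_s'])
R=lambda x,y,z=.022:proj(c,np.array([.596,.2345,0])+x*np.array([-.287,.958,0])+y*np.array([-.958,-.287,0])+[0,0,z])
for x in (-.060,0,.06):
  for y in (-.03,.03):
    p=R(x,y);print(p);cv2.circle(im,tuple(int(v) for v in p),2,(0,0,255),-1)
cv2.imwrite('pics/w5m.png',im)
plan([.5877,.2623,.265],16.7,7)
```

```text
[0.587  0.2619 0.26  ] 0.007144485710375548 0.4320294033083086 [ 0.5292 -1.1832 -0.5078] 4.15
[288.5693 304.0274]
[219.6478 303.4843]
[291.9539 241.8074]
[217.6114 241.2008]
[295.9162 168.9654]
[215.2272 168.2808]
t 4.2 from [0.587  0.2619 0.2601] az 17.143892640811547 n 7 j7 -0.03493247870530542
[0.0, 0.1, -0.7] 0.0011
[0.0, 0.1, -0.7] 0.0011
[0.0, 0.1, -0.7] 0.0011
[0.0, 0.1, -0.7] 0.0011
[0.0, 0.1, -0.7] 0.0011
[0.0, 0.1, -0.7] 0.0011
[0.0, 0.1, -0.7] 0.0011
```

View pics/w5m.png

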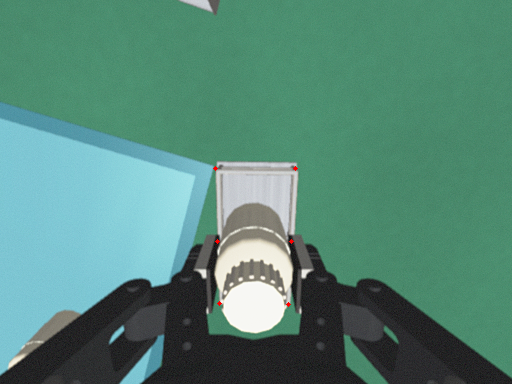

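Run:
```python
import cv2
im=cv2.imread('pics/w5.png')
cv2.imwrite('pics/w5z.png',cv2.resize(im[150:260,195:315],None,fx=5,fy=5,interpolation=cv2.INTER_CUBIC))
```

```text
(no output)
```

View pics/w5z.png

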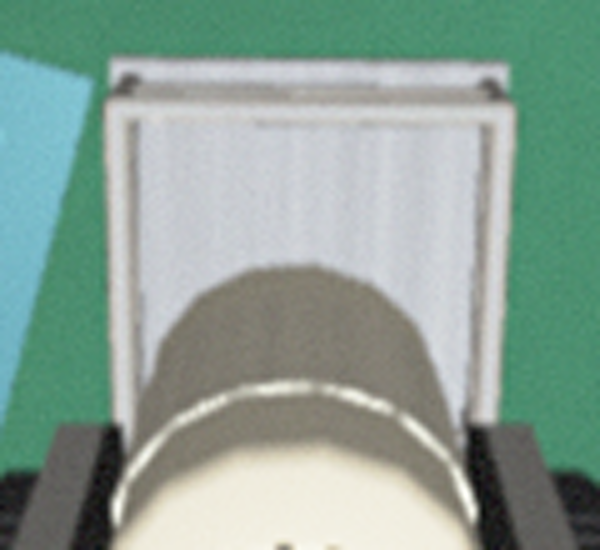

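Request:
drive_tool([
  {"claw":0.8,"slide":[0,0.5,15],"twist":0},
  {"claw":0.8,"slide":[0,0.5,20],"twist":0},
  {"claw":0.8,"slide":[0,0,12],"twist":0},
  {"claw":0.8,"slide":[0,0,6],"twist":0},
  {"claw":0.8,"slide":[0,0,1],"twist":0},
])

```text
time_s: 4.62
tcp_pos: [0.5881, 0.2624, 0.2052]
tcp_rot: [[-0.295, 0.956, -0.001], [0.956, 0.295, -0.001], [-0.0, -0.002, -1.0]]
wrist_force: [-0.3, 0.2, -0.5]
width: 0.433
```

Request:
drive_tool([
  {"claw":0.8,"slide":[0,0,0.5],"twist":0},
  {"claw":0.8,"slide":[0,0,0.5],"twist":0},
  {"claw":0.8,"slide":[0,0,0.5],"twist":0},
  {"claw":0.8,"slide":[0,0,0],"twist":0},
  {"claw":0.8,"slide":[0,0,0],"twist":0},
])

```text
time_s: 5.03
tcp_pos: [0.5885, 0.2626, 0.205]
tcp_rot: [[-0.295, 0.955, 0.0], [0.955, 0.295, 0.0], [-0.0, 0.0, -1.0]]
wrist_force: [0.2, -0.3, -1.6]
width: 0.436
```

Request:
drive_tool([
  {"claw":0.8,"slide":[0,0,1],"twist":0},
  {"claw":0.8,"slide":[0,0,0.5],"twist":0},
  {"claw":0.8,"slide":[0,0,0.5],"twist":0},
  {"claw":0.8,"slide":[0,0,0],"twist":0},
  {"claw":0.8,"slide":[0,0,0],"twist":0},
])

```text
time_s: 5.45
tcp_pos: [0.5886, 0.2626, 0.2042]
tcp_rot: [[-0.295, 0.955, 0.001], [0.955, 0.295, 0.0], [0.0, 0.001, -1.0]]
wrist_force: [-6.8, -2.6, 26.5]
width: 0.431
```

Request:
drive_tool([
  {"claw":0.8,"slide":[0,0,-1],"twist":0},
  {"claw":0.5,"slide":[0,0,0],"twist":0},
  {"claw":0.3,"slide":[0,0,0],"twist":0},
  {"claw":0.25,"slide":[0,0,0],"twist":0},
  {"claw":0.25,"slide":[0,0,0],"twist":0},
])

```text
time_s: 5.87
tcp_pos: [0.5884, 0.2626, 0.2034]
tcp_rot: [[-0.295, 0.955, -0.0], [0.955, 0.295, -0.0], [-0.0, -0.0, -1.0]]
wrist_force: [-0.2, -0.5, -0.8]
width: 0.751
```

Request:
drive_tool([
  {"claw":0.25,"slide":[0,0,-10],"twist":0},
  {"claw":0.25,"slide":[0,0,-25],"twist":0},
  {"claw":0.25,"slide":[0,0,-35],"twist":0},
  {"claw":0.25,"slide":[0,0,-30],"twist":0},
  {"claw":0,"slide":[0,0,-5],"twist":0},
])

```text
time_s: 6.28
tcp_pos: [0.5891, 0.2627, 0.3143]
tcp_rot: [[-0.295, 0.956, 0.006], [0.956, 0.295, 0.003], [0.001, 0.007, -1.0]]
wrist_force: [-0.2, -0.1, 0.9]
width: 0.871
```

Run:
```python
from h import *
im,c,s=snap('wrist','w6')
print(s['tcp_pos'],np.abs(s['joint_vel']).max(), s['width'],s['wrist_force'],s['time_s'])
plan([.4525,.086,.31],16.7,7)
```

```text
[0.5891 0.2627 0.3143] 0.04554164979891947 0.8714367509107197 [-0.1532 -0.0833  0.9494] 6.2833
t 6.3333 from [0.5889 0.2627 0.3128] az 17.153593101639483 n 7 j7 -0.042791773826352866
[-18.4, -26.1, 0.4] 0.0011
[-18.4, -26.0, 0.4] 0.0011
[-18.4, -26.0, 0.4] 0.0011
[-18.5, -26.0, 0.4] 0.0011
[-18.5, -26.0, 0.4] 0.0011
[-18.5, -26.0, 0.4] 0.0011
[-18.5, -25.9, 0.4] 0.0011
```

View pics/w6.png

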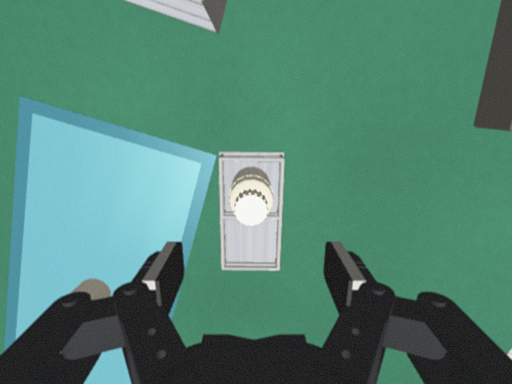

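Request:
drive_tool([
  {"claw":0,"slide":[-15,-20,0],"twist":0},
  {"claw":0,"slide":[-22,-31,0],"twist":0},
  {"claw":0,"slide":[-22,-31,0],"twist":0},
  {"claw":0,"slide":[-22,-31,0],"twist":0},
  {"claw":0,"slide":[-22,-31,5],"twist":0},
])

```text
time_s: 6.75
tcp_pos: [0.4797, 0.1206, 0.304]
tcp_rot: [[-0.296, 0.955, 0.001], [0.955, 0.296, -0.0], [-0.0, 0.0, -1.0]]
wrist_force: [1.3, -0.7, -1.0]
width: 0.994
```

Request:
drive_tool([
  {"claw":0,"slide":[-17,-25,15],"twist":0},
  {"claw":0,"slide":[-9,-13,10],"twist":0},
  {"claw":0,"slide":[0,0,0],"twist":0},
  {"claw":0,"slide":[0,0,0],"twist":0},
  {"claw":0,"slide":[0,0,0],"twist":0},
])

```text
time_s: 7.17
tcp_pos: [0.453, 0.0862, 0.2787]
tcp_rot: [[-0.295, 0.955, 0.0], [0.955, 0.295, 0.0], [0.0, 0.0, -1.0]]
wrist_force: [0.0, 0.7, 0.3]
width: 0.998
```

Run:
```python
from h import *
im,c,s=snap('wrist','w7')
print(s['tcp_pos'],np.abs(s['joint_vel']).max(), s['width'],s['wrist_force'],s['time_s'])
print(proj(c,[.4525,.086,.076]))
hsv=cv2.cvtColor(im,cv2.COLOR_BGR2HSV)
v=((hsv[...,2]>225)&(hsv[...,1]<40)).astype(np.uint8)*255; v[:150]=0;v[:,:200]=0;v[:,310:]=0;v[300:]=0
k=max(cv2.findContours(v,cv2.RETR_EXTERNAL,cv2.CHAIN_APPROX_NONE)[0],key=cv2.contourArea)
(u,w),r=cv2.minEnclosingCircle(k);print(u,w,r,ray(c,u,w,.076))
plan([.4525,.086,.200],16.7,4)
```

```text
[0.453  0.0862 0.2787] 0.01099599775748676 0.998465663787715 [0.0078 0.6611 0.2988] 7.1667
[252.9417 226.7621]
252.5 230.5 18.506855010986328 [0.453  0.0833 0.076 ]
t 7.2167 from [0.4531 0.0864 0.2787] az 17.208606626402183 n 4 j7 0.19028087487906584
[-0.0, -0.2, 19.7] 0.0022
[-0.0, -0.2, 19.7] 0.0022
[-0.0, -0.2, 19.7] 0.0022
[-0.0, -0.2, 19.7] 0.0022
```

View pics/w7.png

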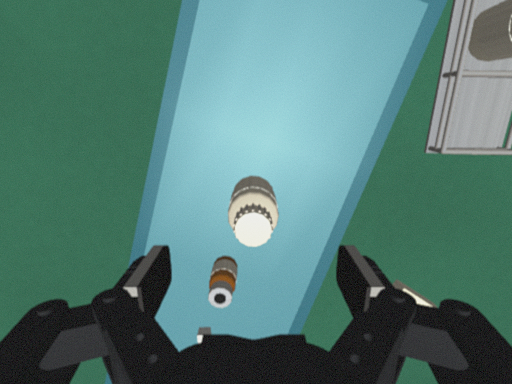

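Request:
drive_tool([
  {"claw":0,"slide":[-1,0,22],"twist":0},
  {"claw":0,"slide":[-1,0,23],"twist":0},
  {"claw":0,"slide":[0,0,22],"twist":0},
  {"claw":0,"slide":[0,0,13],"twist":0},
  {"claw":0,"slide":[0,0,0],"twist":0},
])

```text
time_s: 7.63
tcp_pos: [0.4531, 0.0843, 0.1967]
tcp_rot: [[-0.296, 0.955, -0.002], [0.955, 0.296, -0.0], [0.0, -0.002, -1.0]]
wrist_force: [0.9, -0.5, 0.3]
width: 0.999
```

Request:
drive_tool([
  {"claw":0.5,"slide":[0,0,0],"twist":0},
  {"claw":0.7,"slide":[0,0,0],"twist":0},
  {"claw":0.8,"slide":[0,0,0],"twist":0},
  {"claw":0.8,"slide":[0,0,0],"twist":0},
  {"claw":0.8,"slide":[0,0,0],"twist":0},
])

```text
time_s: 8.05
tcp_pos: [0.4534, 0.0839, 0.1995]
tcp_rot: [[-0.295, 0.955, 0.001], [0.955, 0.295, 0.0], [-0.0, 0.001, -1.0]]
wrist_force: [-1.1, 1.2, 11.1]
width: 0.432
```

Request:
drive_tool([
  {"claw":0.8,"slide":[0,0,-10],"twist":0},
  {"claw":0.8,"slide":[0,0,-20],"twist":0},
  {"claw":0.8,"slide":[0,0,-20],"twist":0},
  {"claw":0.8,"slide":[0,0,-10],"twist":0},
  {"claw":0.8,"slide":[0,0,0],"twist":0},
])

```text
time_s: 8.47
tcp_pos: [0.4534, 0.0838, 0.2612]
tcp_rot: [[-0.295, 0.955, 0.003], [0.955, 0.295, 0.001], [-0.0, 0.003, -1.0]]
wrist_force: [0.3, -0.1, 0.4]
width: 0.433
```

Run:
```python
from h import *
im,c,s=snap('wrist','w8')
print(s['tcp_pos'],s['width'],s['wrist_force'])
plan([.6049,.2067,.263],16.7,7)
```

```text
[0.4534 0.0838 0.2612] 0.4327857313338849 [ 0.2624 -0.1274  0.4316]
t 8.5167 from [0.4533 0.0838 0.26  ] az 17.16350805533395 n 7 j7 0.19805870375549978
[10.4, 25.9, -0.4] 0.0012
[10.4, 25.9, -0.4] 0.0012
[10.4, 25.8, -0.4] 0.0012
[10.5, 25.8, -0.4] 0.0012
[10.5, 25.8, -0.4] 0.0012
[10.5, 25.8, -0.4] 0.0012
[10.6, 25.8, -0.4] 0.0012
```

View pics/w8.png

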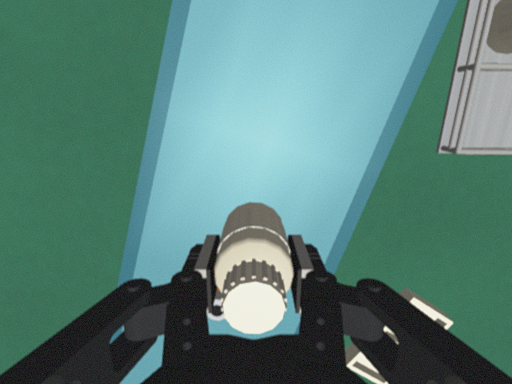

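Request:
drive_tool([
  {"claw":0.8,"slide":[6,15,0],"twist":0},
  {"claw":0.8,"slide":[12,30,0],"twist":0},
  {"claw":0.8,"slide":[13,32,0],"twist":0},
  {"claw":0.8,"slide":[13,32,0],"twist":0},
  {"claw":0.8,"slide":[13,32,0],"twist":0},
])

```text
time_s: 8.93
tcp_pos: [0.572, 0.181, 0.2584]
tcp_rot: [[-0.295, 0.955, -0.001], [0.955, 0.295, -0.0], [-0.0, -0.001, -1.0]]
wrist_force: [-0.0, -0.2, -0.6]
width: 0.433
```

Request:
drive_tool([
  {"claw":0.8,"slide":[10,25,0],"twist":0},
  {"claw":0.8,"slide":[6,15,0],"twist":0},
  {"claw":0.8,"slide":[0,0,0],"twist":0},
  {"claw":0.8,"slide":[0,0,0],"twist":0},
  {"claw":0.8,"slide":[0,0,0],"twist":0},
])

```text
time_s: 9.35
tcp_pos: [0.6042, 0.2063, 0.2581]
tcp_rot: [[-0.295, 0.956, -0.001], [0.956, 0.295, -0.001], [-0.0, -0.001, -1.0]]
wrist_force: [0.6, -0.7, -1.2]
width: 0.43
```

Run:
```python
from h import *
im,c,s=snap('wrist','w9')
print(s['tcp_pos'],s['width'],s['wrist_force'])
plan([.6049,.2067,.2595],16.7,1)
```

```text
[0.6042 0.2063 0.2581] 0.43039580859587995 [ 0.6214 -0.6616 -1.2005]
t 9.4 from [0.6042 0.2062 0.2584] az 17.123257974642815 n 1 j7 0.054464446673162845
[0.2, 0.8, -1.1] 0.0074
```

View pics/w9.png

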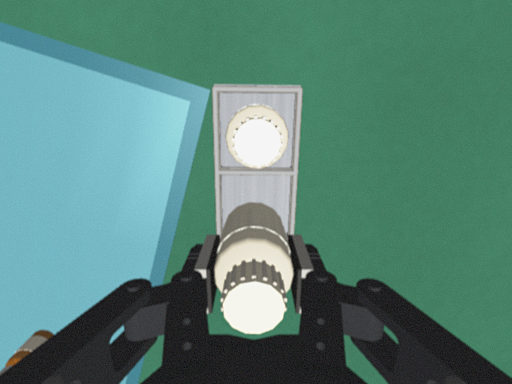

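Request:
drive_tool([
  {"claw":0.8,"slide":[0,1,15],"twist":0},
  {"claw":0.8,"slide":[0,0.5,20],"twist":0},
  {"claw":0.8,"slide":[0,0,12],"twist":0},
  {"claw":0.8,"slide":[0,0,6],"twist":0},
  {"claw":0.8,"slide":[0,0,1],"twist":0},
])

```text
time_s: 9.82
tcp_pos: [0.6057, 0.207, 0.2037]
tcp_rot: [[-0.295, 0.956, -0.002], [0.956, 0.295, -0.001], [-0.0, -0.002, -1.0]]
wrist_force: [-0.5, -0.3, 0.2]
width: 0.432
```

Request:
drive_tool([
  {"claw":0.8,"slide":[0,0,0.5],"twist":0},
  {"claw":0.8,"slide":[0,0,0.5],"twist":0},
  {"claw":0.8,"slide":[0,0,0.5],"twist":0},
  {"claw":0.8,"slide":[0,0,0],"twist":0},
  {"claw":0.8,"slide":[0,0,0],"twist":0},
])

```text
time_s: 10.23
tcp_pos: [0.6061, 0.2074, 0.2035]
tcp_rot: [[-0.295, 0.955, 0.0], [0.955, 0.295, 0.0], [-0.0, 0.0, -1.0]]
wrist_force: [0.1, 0.5, -1.8]
width: 0.433
```

Request:
drive_tool([
  {"claw":0.8,"slide":[0,0,0.5],"twist":0},
  {"claw":0.8,"slide":[0,0,0.4],"twist":0},
  {"claw":0.8,"slide":[0,0,0.4],"twist":0},
  {"claw":0.8,"slide":[0,0,0],"twist":0},
  {"claw":0.8,"slide":[0,0,0],"twist":0},
])

```text
time_s: 10.65
tcp_pos: [0.6061, 0.2074, 0.2026]
tcp_rot: [[-0.295, 0.955, 0.0], [0.955, 0.295, 0.0], [0.0, 0.0, -1.0]]
wrist_force: [-3.4, -0.3, 13.5]
width: 0.43
```

Contact (13.5 N). Releasing.

Request:
drive_tool([
  {"claw":0.8,"slide":[0,0,-0.5],"twist":0},
  {"claw":0.5,"slide":[0,0,0],"twist":0},
  {"claw":0.3,"slide":[0,0,0],"twist":0},
  {"claw":0.25,"slide":[0,0,0],"twist":0},
  {"claw":0.25,"slide":[0,0,0],"twist":0},
])

```text
time_s: 11.07
tcp_pos: [0.606, 0.2073, 0.2022]
tcp_rot: [[-0.295, 0.955, -0.0], [0.955, 0.295, -0.0], [-0.0, -0.0, -1.0]]
wrist_force: [-0.2, -0.6, -0.4]
width: 0.751
```

Request:
drive_tool([
  {"claw":0.25,"slide":[0,0,-10],"twist":0},
  {"claw":0.25,"slide":[0,0,-25],"twist":0},
  {"claw":0.25,"slide":[0,0,-35],"twist":0},
  {"claw":0.25,"slide":[0,0,-30],"twist":0},
  {"claw":0.25,"slide":[0,0,-5],"twist":0},
])

```text
time_s: 11.48
tcp_pos: [0.6067, 0.2074, 0.313]
tcp_rot: [[-0.295, 0.956, 0.006], [0.956, 0.295, 0.002], [0.0, 0.007, -1.0]]
wrist_force: [0.1, -0.1, 1.0]
width: 0.755
```

Run:
```python
from h import *
im,c,s=snap('wrist','w10')
print(s['tcp_pos'],s['width'],s['wrist_force'])
plan([.53,.02,.33],-17,12)
```

```text
[0.6067 0.2074 0.313 ] 0.7550386212395792 [ 0.1156 -0.1362  0.9538]
t 11.5333 from [0.6065 0.2074 0.3115] az 17.155993052515345 n 12 j7 0.04632900444678619
[-13.0, -10.7, -1.5] 0.0497
[-13.6, -10.0, -1.5] 0.0497
[-14.0, -9.4, -1.5] 0.0497
[-14.5, -8.6, -1.5] 0.0497
[-14.9, -7.9, -1.5] 0.0497
[-15.3, -7.2, -1.5] 0.0497
[-15.6, -6.4, -1.5] 0.0497
[-15.9, -5.6, -1.5] 0.0497
[-16.2, -4.8, -1.5] 0.0497
[-16.4, -4.0, -1.5] 0.0497
[-16.6, -3.2, -1.5] 0.0497
[-16.7, -2.4, -1.5] 0.0497
```

View pics/w10.png

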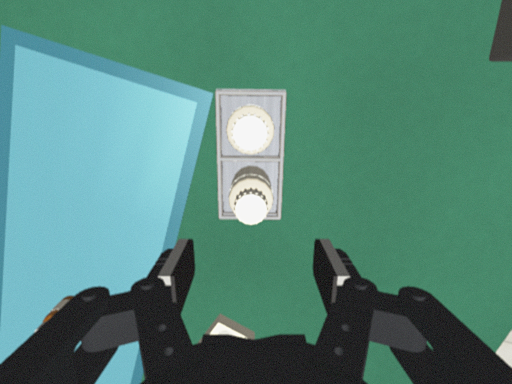

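Run:
```python
from h import *
plan([.53,-.05,.36],-17.5,9)
```

```text
t 11.5333 from [0.6065 0.2074 0.3115] az 17.155993052515345 n 9 j7 0.04632900444678619
[-24.8, -16.6, -5.4] 0.0672
[-25.9, -14.9, -5.4] 0.0672
[-26.8, -13.1, -5.4] 0.0672
[-27.6, -11.3, -5.4] 0.0672
[-28.3, -9.4, -5.4] 0.0672
[-28.9, -7.5, -5.4] 0.0672
[-29.3, -5.5, -5.4] 0.0672
[-29.6, -3.5, -5.4] 0.0672
[-29.8, -1.5, -5.4] 0.0672
```

Request:
drive_tool([
  {"claw":0,"slide":[-24.8,-16.6,-5.4],"twist":0.0672},
  {"claw":0,"slide":[-25.9,-14.9,-5.4],"twist":0.0672},
  {"claw":0,"slide":[-26.8,-13.1,-5.4],"twist":0.0672},
  {"claw":0,"slide":[-27.6,-11.3,-5.4],"twist":0.0672},
  {"claw":0,"slide":[-28.3,-9.4,-5.4],"twist":0.0672},
])

```text
time_s: 11.95
tcp_pos: [0.5626, 0.0631, 0.3343]
tcp_rot: [[0.04, 0.999, -0.001], [0.999, -0.04, -0.0], [-0.0, -0.001, -1.0]]
wrist_force: [0.6, -0.0, 0.8]
width: 1.002
```

Request:
drive_tool([
  {"claw":0,"slide":[-28.9,-7.5,-5.4],"twist":0.0672},
  {"claw":0,"slide":[-29.3,-5.5,-5.4],"twist":0.0672},
  {"claw":0,"slide":[-29.6,-3.5,-5.4],"twist":0.0672},
  {"claw":0,"slide":[-29.8,-1.5,-5.4],"twist":0.0672},
  {"claw":0,"slide":[0,0,0],"twist":0},
])

```text
time_s: 12.37
tcp_pos: [0.5279, -0.0552, 0.3568]
tcp_rot: [[0.311, 0.95, 0.0], [0.95, -0.311, -0.003], [-0.003, 0.001, -1.0]]
wrist_force: [0.2, -0.6, 0.1]
width: 1.002
```

Run:
```python
from h import *
cams.camera('wrist');cams.camera('wrist')
im,c,s=snap('wrist','w11')
print(s['tcp_pos'],np.abs(s['joint_vel']).max(),monitor.observe()['tcp_pos'])
for n,p in [('va',(.448,.006,.05)),('tray',(.6285,-.0097,.015)),('cuv',(.452,-.085,.0125))]: print(n,proj(c,np.array(p)))
```

```text
[ 0.5291 -0.0507  0.3559] 0.034305607060011595 [ 0.5294 -0.0497  0.3557]
va [156.6654 154.9213]
tray [332.345  111.7396]
cuv [200.5578 221.1507]
```

View pics/w11.png

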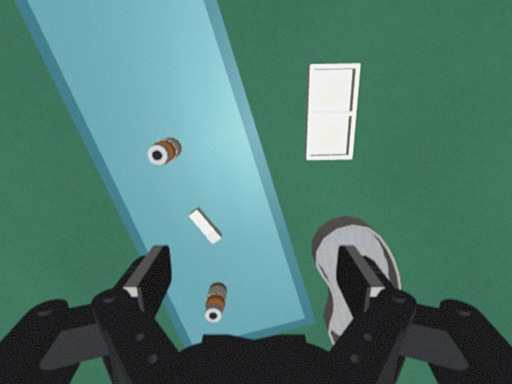

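Run:
```python
from h import *
im=cv2.imread('pics/w11.png'); s=monitor.observe(); s=dict(s); s['tcp_pos']=np.array([.5291,-.0507,.3559])
c=cam('wrist',s)
hsv=cv2.cvtColor(im,cv2.COLOR_BGR2HSV)
m=((hsv[...,1]<75)&(hsv[...,2]>90)).astype(np.uint8)*255
k=np.zeros_like(m);k[40:180,290:380]=m[40:180,290:380]
r=max(cv2.findContours(k,cv2.RETR_EXTERNAL,cv2.CHAIN_APPROX_NONE)[0],key=cv2.contourArea)
ap=cv2.approxPolyDP(r,5,True)[:,0];W=np.array([ray(c,*p,.015)[:2] for p in ap])
print(ap.tolist(),W,W.mean(0),[np.linalg.norm(W[i]-W[i-1]) for i in range(len(W))],[np.degrees(np.arctan2(*(W[i]-W[i-1])[::-1]))%180 for i in range(len(W))])
for n,u,v,z in [('va',158,155,.05),('vb',213.5,315,.05),('cuv',205,225,.0125)]: print(n,ray(c,u,v,z))
k=np.zeros_like(m);k[195:255,175:235]=((hsv[...,1]<60)&(hsv[...,2]>150))[195:255,175:235]*255
r=max(cv2.findContours(k,cv2.RETR_EXTERNAL,cv2.CHAIN_APPROX_NONE)[0],key=cv2.contourArea)
b=cv2.boxPoints(cv2.minAreaRect(r));W=np.array([ray(c,*p,.0125)[:2] for p in b]);print('cuv',b.tolist(),W.mean(0),[np.linalg.norm(W[i]-W[i-1]) for i in range(4)],[np.degrees(np.arctan2(*(W[i]-W[i-1])[::-1]))%180 for i in range(4)])
cv2.imwrite('pics/w11z.png',cv2.resize(im[50:330,140:400],None,fx=2.1,fy=2.1,interpolation=cv2.INTER_CUBIC))
plan([.448,.005,.27],-17.5,5)
```

```text
[[359, 62], [308, 65], [307, 160], [352, 158]] [[ 0.6642  0.0294]
 [ 0.615   0.0419]
 [ 0.5904 -0.051 ]
 [ 0.6382 -0.0637]] [ 0.6269 -0.0109] [np.float64(0.09664707209951943), np.float64(0.050806205920687006), np.float64(0.09617651417752164), np.float64(0.04941950018243632)] [np.float64(74.37287322935802), np.float64(165.65004490369003), np.float64(75.19405436560105), np.float64(165.12878967346697)]
va [0.449  0.0055 0.05  ]
vb [ 0.4364 -0.1881  0.05  ]
cuv [ 0.4553 -0.0913  0.0125]
cuv [[187.21336364746094, 215.36866760253906], [195.9796905517578, 207.9172821044922], [221.12193298339844, 237.4963836669922], [212.35560607910156, 244.94776916503906]] [ 0.4538 -0.0931] [np.float64(0.04786698698391128), np.float64(0.014390669296473514), np.float64(0.04741280883587382), np.float64(0.014926763242613899)] [np.float64(108.35860349638624), np.float64(23.184636690551198), np.float64(108.9552074178243), np.float64(24.7724077801401)]
t 12.5167 from [ 0.5294 -0.0497  0.3557] az -17.46080651348769 n 5 j7 -0.007285570900000123
[5.6, -18.8, 17.1] 0.0001
[5.5, -18.8, 17.1] 0.0001
[5.5, -18.8, 17.1] 0.0001
[5.5, -18.8, 17.1] 0.0001
[5.5, -18.8, 17.1] 0.0001
```

View pics/w11z.png

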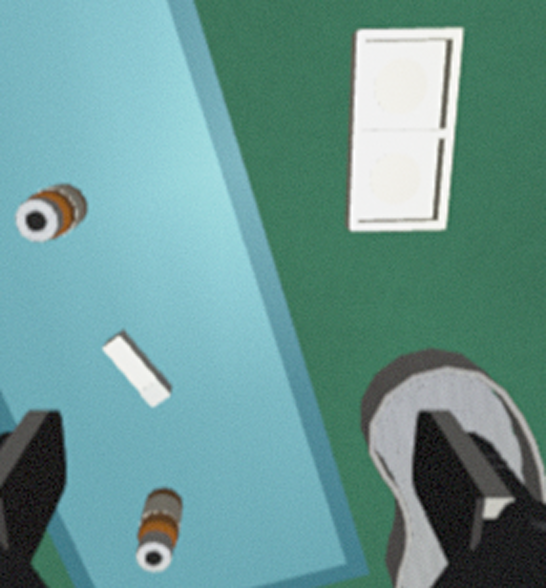

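Request:
drive_tool([
  {"claw":0,"slide":[7,-24,22],"twist":-0.01},
  {"claw":0,"slide":[8,-27,25],"twist":-0.01},
  {"claw":0,"slide":[8,-27,25],"twist":-0.01},
  {"claw":0,"slide":[5,-16,14],"twist":-0.01},
  {"claw":0,"slide":[0,0,0],"twist":0},
])

```text
time_s: 12.93
tcp_pos: [0.4449, 0.0064, 0.2676]
tcp_rot: [[0.257, 0.966, -0.006], [0.966, -0.257, 0.001], [-0.0, -0.006, -1.0]]
wrist_force: [-0.6, -0.3, 0.7]
width: 1.001
```

Run:
```python
from h import *
cams.camera('wrist')
im,c,s=snap('wrist','w12')
print(s['tcp_pos'],np.abs(s['joint_vel']).max(),monitor.observe()['tcp_pos'])
print(proj(c,[.449,.0055,.05]))
cv2.imwrite('pics/w12z.png',cv2.resize(im[180:330,180:330],None,fx=4,fy=4,interpolation=cv2.INTER_CUBIC))
plan([.449,.0055,.187],-15.2,4)
```

```text
[0.4466 0.0054 0.2688] 0.07636187941468967 [0.4475 0.0046 0.2695]
[258.1637 216.1105]
t 13.0333 from [0.4475 0.0046 0.2695] az -15.086404875767629 n 4 j7 0.02300186937356279
[0.3, 0.3, 20.6] 0.0005
[0.3, 0.3, 20.6] 0.0005
[0.3, 0.3, 20.6] 0.0005
[0.3, 0.3, 20.6] 0.0005
```

View pics/w12z.png

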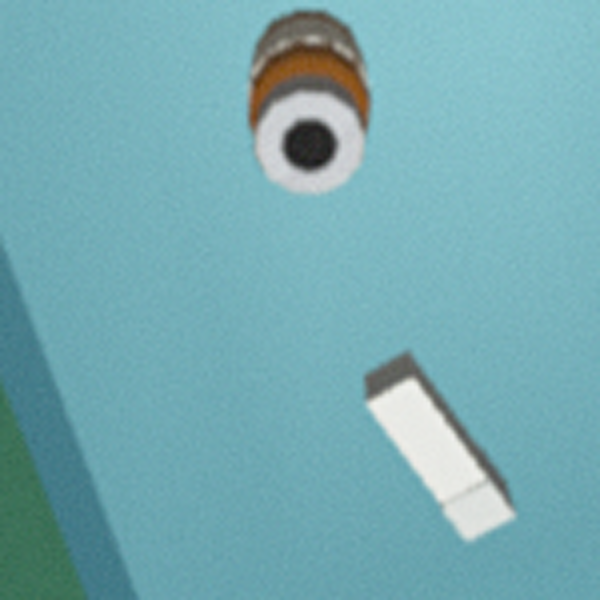

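Request:
drive_tool([
  {"claw":0,"slide":[0.3,0.2,23],"twist":0},
  {"claw":0,"slide":[0.3,0.2,24],"twist":0},
  {"claw":0,"slide":[0.3,0.2,22],"twist":0},
  {"claw":0,"slide":[0,0,14],"twist":0},
  {"claw":0,"slide":[0,0,0],"twist":0},
])

```text
time_s: 13.45
tcp_pos: [0.4486, 0.0044, 0.1851]
tcp_rot: [[0.262, 0.965, -0.001], [0.965, -0.262, -0.0], [-0.0, -0.001, -1.0]]
wrist_force: [0.6, 0.7, 0.2]
width: 1.002
```

Request:
drive_tool([
  {"claw":0.5,"slide":[0,0,0],"twist":0},
  {"claw":0.7,"slide":[0,0,0],"twist":0},
  {"claw":0.85,"slide":[0,0,0],"twist":0},
  {"claw":0.9,"slide":[0,0,0],"twist":0},
  {"claw":0.9,"slide":[0,0,0],"twist":0},
])

```text
time_s: 13.87
tcp_pos: [0.4483, 0.0046, 0.1875]
tcp_rot: [[0.262, 0.965, 0.001], [0.965, -0.262, -0.0], [0.0, 0.001, -1.0]]
wrist_force: [0.2, -0.5, -0.2]
width: 0.3
```

Run:
```python
from h import *
im,c,s=snap('wrist','w13')
print(s['tcp_pos'],s['width'],s['wrist_force'])
```

```text
[0.4483 0.0046 0.1875] 0.299948568170546 [ 0.1821 -0.4642 -0.2384]
```

View pics/w13.png

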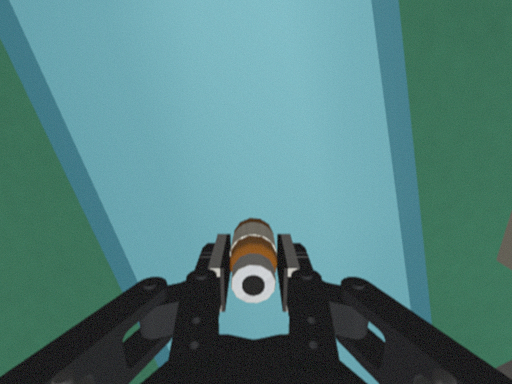

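Request:
drive_tool([
  {"claw":0.9,"slide":[0,0,0],"twist":0},
  {"claw":0.9,"slide":[0,0,0],"twist":0},
  {"claw":0.9,"slide":[0,0,-2],"twist":0},
  {"claw":0.9,"slide":[0,0,-8],"twist":0},
  {"claw":0.9,"slide":[0,0,-15],"twist":0},
])

```text
time_s: 14.33
tcp_pos: [0.4479, 0.0045, 0.2119]
tcp_rot: [[0.262, 0.965, -0.002], [0.965, -0.262, -0.0], [-0.0, -0.002, -1.0]]
wrist_force: [-0.2, -0.4, 1.0]
width: 0.273
```

Request:
drive_tool([
  {"claw":0.9,"slide":[0,0,-15],"twist":0},
  {"claw":0.9,"slide":[0,0,-15],"twist":0},
  {"claw":0.9,"slide":[0,0,-5],"twist":0},
  {"claw":0.9,"slide":[0,0,0],"twist":0},
  {"claw":0.9,"slide":[0,0,0],"twist":0},
])

```text
time_s: 14.75
tcp_pos: [0.4482, 0.0046, 0.2468]
tcp_rot: [[0.262, 0.965, 0.0], [0.965, -0.262, -0.0], [0.0, 0.0, -1.0]]
wrist_force: [0.6, 0.4, 0.0]
width: 0.263
```

Run:
```python
from h import *
im,c,s=snap('wrist','w14')
print(s['tcp_pos'],s['width'],s['wrist_force'])
plan([.633,.0112,.247],-15.2,6)
```

```text
[0.4482 0.0046 0.2468] 0.26267758144801806 [0.6306 0.358  0.0334]
t 14.8 from [0.4481 0.0046 0.2465] az -15.198442297454646 n 6 j7 0.03597664252652608
[9.1, 29.4, -0.1] 0.0
[9.1, 29.4, -0.1] 0.0
[9.1, 29.4, -0.1] 0.0
[9.1, 29.4, -0.1] 0.0
[9.1, 29.4, -0.1] 0.0
[9.1, 29.4, -0.1] 0.0
```

View pics/w14.png

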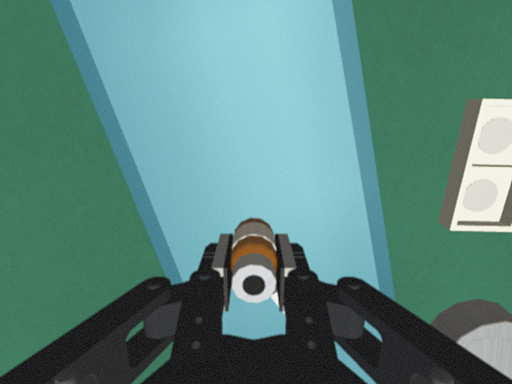

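Request:
drive_tool([
  {"claw":0.9,"slide":[5,16,0],"twist":0},
  {"claw":0.9,"slide":[10,32,0],"twist":0},
  {"claw":0.9,"slide":[11,35,0],"twist":0},
  {"claw":0.9,"slide":[11,35,0],"twist":0},
  {"claw":0.9,"slide":[10,32,0],"twist":0},
])

```text
time_s: 15.22
tcp_pos: [0.6068, 0.0108, 0.2462]
tcp_rot: [[0.262, 0.965, -0.001], [0.965, -0.262, -0.0], [-0.001, -0.001, -1.0]]
wrist_force: [0.8, 0.1, 0.5]
width: 0.269
```

Request:
drive_tool([
  {"claw":0.9,"slide":[5,18,0],"twist":0},
  {"claw":0.9,"slide":[2.5,8.5,0],"twist":0},
  {"claw":0.9,"slide":[0,0,0],"twist":0},
  {"claw":0.9,"slide":[0,0,0],"twist":0},
  {"claw":0.9,"slide":[0,0,0],"twist":0},
])

```text
time_s: 15.63
tcp_pos: [0.632, 0.0107, 0.2463]
tcp_rot: [[0.263, 0.965, -0.001], [0.965, -0.263, -0.0], [-0.0, -0.001, -1.0]]
wrist_force: [-0.5, 0.4, 0.3]
width: 0.269
```

Run:
```python
from h import *
im,c,s=snap('wrist','w15')
print(s['tcp_pos'],s['width'],s['wrist_force'])
X=np.array([.262,.965,0]);Y=np.array([-.965,.262,0])
for x in (-.046,.046):
  for y in (-.023,.023):
    p=proj(c,np.array([.627,-.011,.015])+x*X+y*Y);print(p);cv2.circle(im,tuple(int(v) for v in p),1,(0,0,255),-1)
cv2.imwrite('pics/w15m.png',cv2.resize(im[110:350,160:360],None,fx=2.4,fy=2.4))
plan([.633,.0112,.1915],-15.2,1)
```

```text
[0.632  0.0107 0.2463] 0.26887309553584177 [-0.4639  0.384   0.3325]
[283.1061 288.0158]
[227.4488 287.9993]
[287.0301 180.2545]
[223.939  180.2586]
t 15.6833 from [0.6321 0.0108 0.2466] az -15.217712912742835 n 1 j7 -0.06849264324380312
[0.6, 0.7, 55.1] -0.0003
```

View pics/w15m.png

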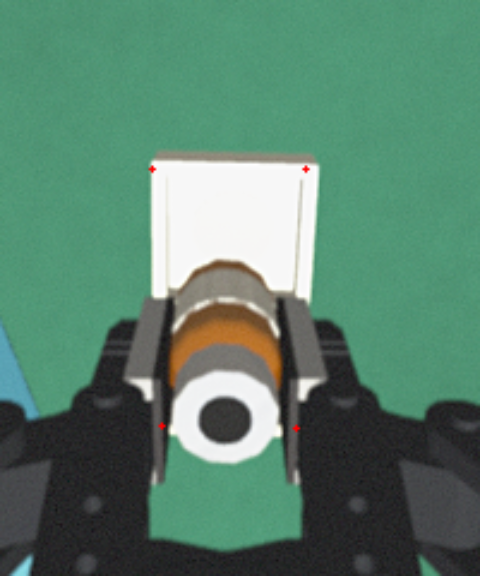

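Request:
drive_tool([
  {"claw":0.9,"slide":[0.3,1.2,15],"twist":0},
  {"claw":0.9,"slide":[0.3,1.2,18],"twist":0},
  {"claw":0.9,"slide":[0,0,12],"twist":0},
  {"claw":0.9,"slide":[0,0,6],"twist":0},
  {"claw":0.9,"slide":[0,0,2],"twist":0},
])

```text
time_s: 16.1
tcp_pos: [0.6348, 0.0108, 0.1926]
tcp_rot: [[0.262, 0.965, -0.002], [0.965, -0.262, -0.0], [-0.001, -0.002, -1.0]]
wrist_force: [-0.7, 0.3, -0.5]
width: 0.271
```

Request:
drive_tool([
  {"claw":0.9,"slide":[0,0,0.5],"twist":0},
  {"claw":0.9,"slide":[0,0,0.5],"twist":0},
  {"claw":0.9,"slide":[0,0,0.5],"twist":0},
  {"claw":0.9,"slide":[0,0,0],"twist":0},
  {"claw":0.9,"slide":[0,0,0],"twist":0},
])

```text
time_s: 16.52
tcp_pos: [0.6353, 0.0108, 0.1928]
tcp_rot: [[0.262, 0.965, 0.0], [0.965, -0.262, -0.0], [0.0, 0.0, -1.0]]
wrist_force: [-0.5, -0.2, -0.7]
width: 0.267
```

Request:
drive_tool([
  {"claw":0.9,"slide":[0,0,0.5],"twist":0},
  {"claw":0.9,"slide":[0,0,0.5],"twist":0},
  {"claw":0.9,"slide":[0,0,0.3],"twist":0},
  {"claw":0.9,"slide":[0,0,0],"twist":0},
  {"claw":0.9,"slide":[0,0,0],"twist":0},
])

```text
time_s: 16.93
tcp_pos: [0.6353, 0.0108, 0.1917]
tcp_rot: [[0.262, 0.965, 0.0], [0.965, -0.262, -0.0], [0.0, 0.0, -1.0]]
wrist_force: [-2.8, 0.7, 8.4]
width: 0.266
```

Request:
drive_tool([
  {"claw":0.9,"slide":[0,0,-0.3],"twist":0},
  {"claw":0.6,"slide":[0,0,0],"twist":0},
  {"claw":0.4,"slide":[0,0,0],"twist":0},
  {"claw":0.35,"slide":[0,0,0],"twist":0},
  {"claw":0.35,"slide":[0,0,0],"twist":0},
])

```text
time_s: 17.35
tcp_pos: [0.6352, 0.0108, 0.1913]
tcp_rot: [[0.262, 0.965, -0.0], [0.965, -0.262, -0.0], [-0.0, -0.0, -1.0]]
wrist_force: [0.1, 0.4, -0.4]
width: 0.652
```

Request:
drive_tool([
  {"claw":0.35,"slide":[0,0,-10],"twist":0},
  {"claw":0.35,"slide":[0,0,-25],"twist":0},
  {"claw":0.35,"slide":[0,0,-30],"twist":0},
  {"claw":0.35,"slide":[0,0,-30],"twist":0},
  {"claw":0.2,"slide":[0,0,-5],"twist":0},
])

```text
time_s: 17.77
tcp_pos: [0.6359, 0.0106, 0.2968]
tcp_rot: [[0.262, 0.965, 0.006], [0.965, -0.262, -0.0], [0.001, 0.006, -1.0]]
wrist_force: [0.7, -0.1, 1.0]
width: 0.775
```

Run:
```python
from h import *
im,c,s=snap('wrist','w16')
print(s['tcp_pos'],s['width'],s['wrist_force'])
plan([.4364,-.186,.27],-15.2,8)
```

```text
[0.6359 0.0106 0.2968] 0.7748360199010612 [ 0.7414 -0.14    1.0338]
t 17.8167 from [0.6358 0.0107 0.2956] az -15.20052010198496 n 8 j7 -0.08453389790516669
[-30.3, -17.6, 3.2] -0.0
[-30.3, -17.6, 3.2] -0.0
[-30.3, -17.6, 3.2] -0.0
[-30.3, -17.6, 3.2] -0.0
[-30.3, -17.6, 3.2] -0.0
[-30.3, -17.6, 3.2] -0.0
[-30.3, -17.6, 3.2] -0.0
[-30.3, -17.6, 3.2] -0.0
```

View pics/w16.png

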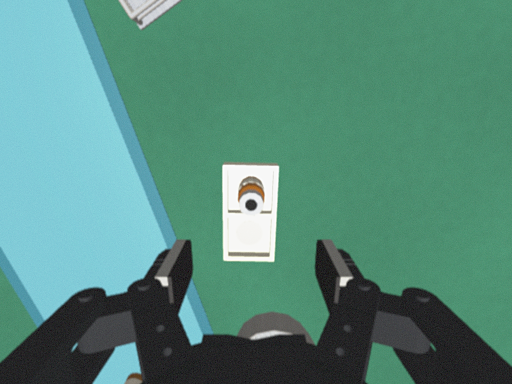

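Request:
drive_tool([
  {"claw":0.2,"slide":[-18,-10,0],"twist":0},
  {"claw":0,"slide":[-33,-19,0],"twist":0},
  {"claw":0,"slide":[-35,-20,0],"twist":0},
  {"claw":0,"slide":[-35,-20,0],"twist":0},
  {"claw":0,"slide":[-35,-20,0],"twist":0},
])

```text
time_s: 18.23
tcp_pos: [0.5068, -0.1171, 0.2913]
tcp_rot: [[0.261, 0.965, -0.0], [0.965, -0.261, -0.0], [-0.0, -0.0, -1.0]]
wrist_force: [0.4, -2.5, -1.4]
width: 0.999
```

Request:
drive_tool([
  {"claw":0,"slide":[-35,-20,5],"twist":0},
  {"claw":0,"slide":[-31,-19,10],"twist":0},
  {"claw":0,"slide":[-20,-13,10],"twist":0},
  {"claw":0,"slide":[0,0,0],"twist":0},
  {"claw":0,"slide":[0,0,0],"twist":0},
])

```text
time_s: 18.65
tcp_pos: [0.435, -0.1865, 0.2661]
tcp_rot: [[0.264, 0.964, -0.001], [0.964, -0.264, 0.0], [0.0, -0.001, -1.0]]
wrist_force: [0.3, 0.5, 1.5]
width: 1.0
```

Run:
```python
from h import *
cams.camera('wrist')
im,c,s=snap('wrist','w17')
print(s['tcp_pos'],np.abs(s['joint_vel']).max(),s['joints'])
print(proj(c,[.4364,-.186,.05]))
cv2.imwrite('pics/w17z.png',cv2.resize(im[120:320,160:360],None,fx=2.8,fy=2.8,interpolation=cv2.INTER_CUBIC))
plan([.4364,-.186,.187],-15.2,4)
```

```text
[ 0.4358 -0.1857  0.2663] 0.030257526637138085 [ 0.2638  0.8099  0.1288  1.9961 -0.2738  0.3522  0.3449]
[254.8872 218.6944]
t 18.75 from [ 0.4362 -0.1853  0.2664] az -15.163314742713357 n 4 j7 0.3448161974884885
[-0.2, 0.1, 19.9] 0.0002
[-0.2, 0.1, 19.9] 0.0002
[-0.2, 0.1, 19.9] 0.0002
[-0.2, 0.1, 19.9] 0.0002
```

View pics/w17z.png

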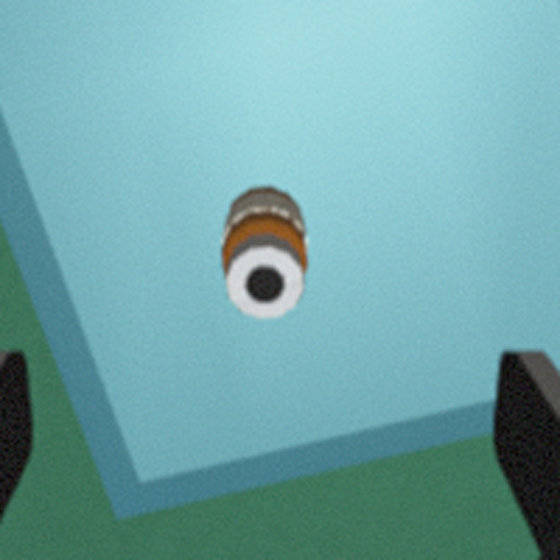

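Request:
drive_tool([
  {"claw":0,"slide":[-1,0.2,23],"twist":0},
  {"claw":0,"slide":[-1,0,24],"twist":0},
  {"claw":0,"slide":[0,0,22],"twist":0},
  {"claw":0.2,"slide":[0,0,10.5],"twist":0},
  {"claw":0.4,"slide":[0,0,0],"twist":0},
])

```text
time_s: 19.17
tcp_pos: [0.4355, -0.187, 0.1854]
tcp_rot: [[0.261, 0.965, -0.002], [0.965, -0.261, 0.001], [0.0, -0.002, -1.0]]
wrist_force: [-0.1, -0.8, -0.2]
width: 0.746
```

Request:
drive_tool([
  {"claw":0.6,"slide":[0,0,0],"twist":0},
  {"claw":0.8,"slide":[0,0,0],"twist":0},
  {"claw":0.9,"slide":[0,0,0],"twist":0},
  {"claw":0.9,"slide":[0,0,0],"twist":0},
  {"claw":0.9,"slide":[0,0,0],"twist":0},
])

```text
time_s: 19.58
tcp_pos: [0.4357, -0.1877, 0.1881]
tcp_rot: [[0.262, 0.965, 0.002], [0.965, -0.262, -0.001], [-0.0, 0.002, -1.0]]
wrist_force: [-0.4, 0.9, 10.9]
width: 0.267
```

Request:
drive_tool([
  {"claw":0.9,"slide":[0,0,0],"twist":0},
  {"claw":0.9,"slide":[0,0,0],"twist":0},
  {"claw":0.9,"slide":[0,0,0],"twist":0},
  {"claw":0.9,"slide":[0,0,0],"twist":0},
  {"claw":0.9,"slide":[0,0,0],"twist":0},
])

```text
time_s: 20.0
tcp_pos: [0.4357, -0.1877, 0.1881]
tcp_rot: [[0.262, 0.965, 0.002], [0.965, -0.262, -0.001], [-0.0, 0.002, -1.0]]
wrist_force: [-0.5, 1.6, 10.3]
width: 0.263
```

Request:
drive_tool([
  {"claw":0.9,"slide":[0,0,-10],"twist":0},
  {"claw":0.9,"slide":[0,0,-20],"twist":0},
  {"claw":0.9,"slide":[0,0,-20],"twist":0},
  {"claw":0.9,"slide":[0,0,-10],"twist":0},
  {"claw":0.9,"slide":[0,0,0],"twist":0},
])

```text
time_s: 20.42
tcp_pos: [0.4357, -0.1878, 0.2497]
tcp_rot: [[0.262, 0.965, 0.003], [0.965, -0.262, -0.001], [-0.0, 0.004, -1.0]]
wrist_force: [0.2, 0.6, -0.6]
width: 0.266
```

Run:
```python
from h import *
im,c,s=snap('wrist','w18')
print(s['tcp_pos'],s['width'],s['wrist_force'])
plan([.623,-.034,.247],-15.2,7)
```

```text
[ 0.4357 -0.1878  0.2497] 0.2662288740105562 [ 0.2219  0.6351 -0.5812]
t 20.4667 from [ 0.4356 -0.1877  0.2485] az -15.18684533617274 n 7 j7 0.3566607130954016
[28.2, 20.1, 0.2] 0.0
[28.2, 20.1, 0.2] 0.0
[28.2, 20.1, 0.2] 0.0
[28.2, 20.1, 0.2] 0.0
[28.2, 20.1, 0.2] 0.0
[28.2, 20.1, 0.2] 0.0
[28.2, 20.1, 0.2] 0.0
```

View pics/w18.png

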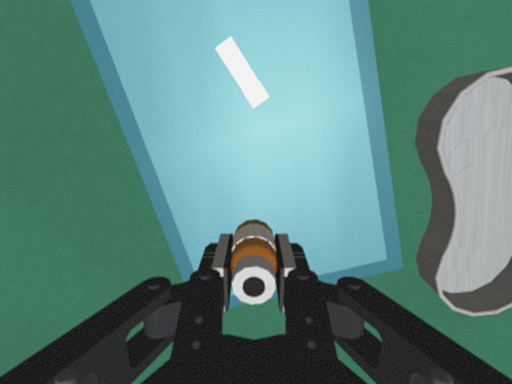

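Request:
drive_tool([
  {"claw":0.9,"slide":[14,10,0],"twist":0},
  {"claw":0.9,"slide":[28,20,0],"twist":0},
  {"claw":0.9,"slide":[33,23.5,0],"twist":0},
  {"claw":0.9,"slide":[33,23.5,0],"twist":0},
  {"claw":0.9,"slide":[33,23.5,0],"twist":0},
])

```text
time_s: 20.88
tcp_pos: [0.5705, -0.0763, 0.2468]
tcp_rot: [[0.262, 0.965, -0.001], [0.965, -0.262, 0.0], [-0.0, -0.001, -1.0]]
wrist_force: [1.1, 0.3, -0.2]
width: 0.263
```

Request:
drive_tool([
  {"claw":0.9,"slide":[28,20,0],"twist":0},
  {"claw":0.9,"slide":[19,14,0],"twist":0},
  {"claw":0.9,"slide":[9,6,0],"twist":0},
  {"claw":0.9,"slide":[0,0,0],"twist":0},
  {"claw":0.9,"slide":[0,0,0],"twist":0},
])

```text
time_s: 21.3
tcp_pos: [0.6223, -0.0344, 0.2463]
tcp_rot: [[0.262, 0.965, -0.001], [0.965, -0.262, -0.0], [-0.001, -0.001, -1.0]]
wrist_force: [-1.4, -0.2, -0.8]
width: 0.262
```

Run:
```python
from h import *
cams.camera('wrist')
im,c,s=snap('wrist','w19')
print(s['tcp_pos'],s['width'],s['wrist_force'])
X=np.array([.262,.965,0]);Y=np.array([-.965,.262,0])
for x in (-.046,0,.046):
  for y in (-.023,.023):
    p=proj(c,np.array([.629,-.0115,.015])+x*X+y*Y);cv2.circle(im,tuple(int(v) for v in p),1,(0,0,255),-1)
cv2.imwrite('pics/w19m.png',cv2.resize(im[70:350,150:360],None,fx=2.1,fy=2.1))
plan([.623,-.0337,.192],-15.2,1)
```

```text
[ 0.6221 -0.035   0.2466] 0.26603909233494916 [-0.008   0.1088  0.192 ]
t 21.4 from [ 0.6221 -0.0353  0.2468] az -15.259981497402554 n 1 j7 0.021230577876468107
[1.8, 0.5, 54.8] -0.001
```

View pics/w19m.png

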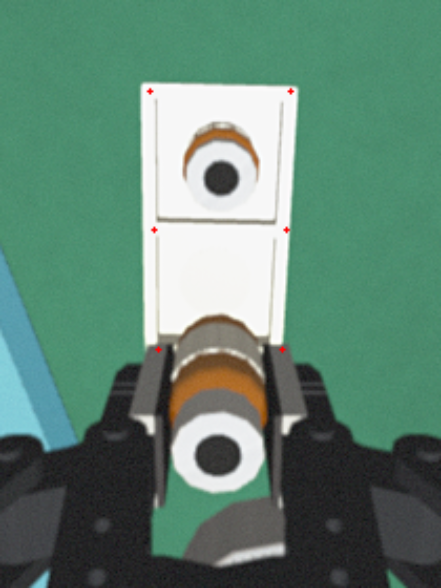

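Request:
drive_tool([
  {"claw":0.9,"slide":[1.2,0.5,15],"twist":0},
  {"claw":0.9,"slide":[1.2,0,18],"twist":0},
  {"claw":0.9,"slide":[0,0,12],"twist":0},
  {"claw":0.9,"slide":[0,0,6],"twist":0},
  {"claw":0.9,"slide":[0,0,2],"twist":0},
])

```text
time_s: 21.82
tcp_pos: [0.6234, -0.0328, 0.1931]
tcp_rot: [[0.263, 0.965, -0.001], [0.965, -0.263, -0.0], [-0.001, -0.001, -1.0]]
wrist_force: [-0.1, 0.6, 0.2]
width: 0.267
```

Request:
drive_tool([
  {"claw":0.9,"slide":[0,0,0.5],"twist":0},
  {"claw":0.9,"slide":[0,0,0.5],"twist":0},
  {"claw":0.9,"slide":[0,0,0.5],"twist":0},
  {"claw":0.9,"slide":[0,0,0],"twist":0},
  {"claw":0.9,"slide":[0,0,0],"twist":0},
])

```text
time_s: 22.23
tcp_pos: [0.6238, -0.0323, 0.1928]
tcp_rot: [[0.262, 0.965, 0.0], [0.965, -0.262, -0.0], [0.0, 0.0, -1.0]]
wrist_force: [0.6, -0.1, -0.3]
width: 0.261
```

Request:
drive_tool([
  {"claw":0.9,"slide":[0,0,0.5],"twist":0},
  {"claw":0.9,"slide":[0,0,0.4],"twist":0},
  {"claw":0.9,"slide":[0,0,0],"twist":0},
  {"claw":0.9,"slide":[0,0,0],"twist":0},
  {"claw":0.9,"slide":[0,0,0],"twist":0},
])

```text
time_s: 22.65
tcp_pos: [0.6239, -0.0323, 0.1921]
tcp_rot: [[0.262, 0.965, 0.001], [0.965, -0.262, -0.0], [0.0, 0.001, -1.0]]
wrist_force: [-2.2, 1.2, 9.6]
width: 0.269
```

Request:
drive_tool([
  {"claw":0.9,"slide":[0,0,-0.3],"twist":0},
  {"claw":0.6,"slide":[0,0,0],"twist":0},
  {"claw":0.4,"slide":[0,0,0],"twist":0},
  {"claw":0.35,"slide":[0,0,0],"twist":0},
  {"claw":0.35,"slide":[0,0,0],"twist":0},
])

```text
time_s: 23.07
tcp_pos: [0.6237, -0.0323, 0.1917]
tcp_rot: [[0.262, 0.965, -0.0], [0.965, -0.262, -0.0], [-0.0, -0.0, -1.0]]
wrist_force: [-0.1, 0.6, -0.8]
width: 0.65
```

Request:
drive_tool([
  {"claw":0.35,"slide":[0,0,-10],"twist":0},
  {"claw":0.35,"slide":[0,0,-25],"twist":0},
  {"claw":0.35,"slide":[0,0,-30],"twist":0},
  {"claw":0.35,"slide":[0,0,-30],"twist":0},
  {"claw":0.35,"slide":[0,0,-5],"twist":0},
])

```text
time_s: 23.48
tcp_pos: [0.6244, -0.0326, 0.2971]
tcp_rot: [[0.262, 0.965, 0.006], [0.965, -0.262, -0.001], [0.001, 0.006, -1.0]]
wrist_force: [0.3, -0.4, 1.5]
width: 0.649
```

Run:
```python
from h import *
im,c,s=snap('wrist','w20')
print(s['tcp_pos'],s['width'],s['wrist_force'])
plan([.4545,-.16,.32],19,8)
```

```text
[ 0.6244 -0.0326  0.2971] 0.6492112523141815 [ 0.2521 -0.3964  1.5251]
t 23.5333 from [ 0.6242 -0.0324  0.2958] az -15.198803740316622 n 8 j7 0.0014377367168713544
[-21.0, -16.3, -3.0] -0.0746
[-19.7, -17.8, -3.0] -0.0746
[-18.3, -19.2, -3.0] -0.0746
[-16.8, -20.5, -3.0] -0.0746
[-15.2, -21.7, -3.0] -0.0746
[-13.6, -22.8, -3.0] -0.0746
[-11.8, -23.8, -3.0] -0.0746
[-10.0, -24.6, -3.0] -0.0746
```

View pics/w20.png

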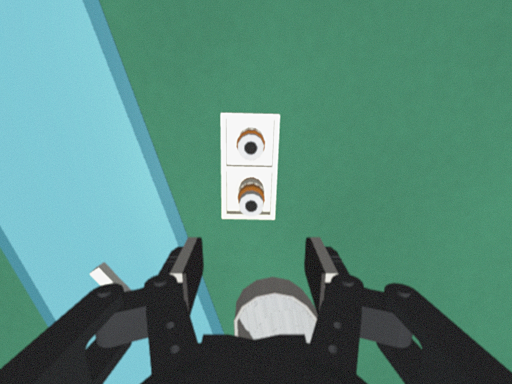

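Run:
```python
from h import *
plan([.454,-.0925,.27],18.7,8)
```

```text
t 23.5333 from [ 0.6242 -0.0324  0.2958] az -15.198803740316622 n 8 j7 0.0014377367168713544
[-12.8, -18.6, 3.2] -0.074
[-11.4, -19.5, 3.2] -0.074
[-9.9, -20.3, 3.2] -0.074
[-8.4, -20.9, 3.2] -0.074
[-6.9, -21.5, 3.2] -0.074
[-5.2, -21.9, 3.2] -0.074
[-3.6, -22.3, 3.2] -0.074
[-2.0, -22.5, 3.2] -0.074
```

Request:
drive_tool([
  {"claw":0.35,"slide":[-12.8,-18.6,0],"twist":-0.074},
  {"claw":0.35,"slide":[-11.4,-19.5,0],"twist":-0.074},
  {"claw":0.35,"slide":[-9.9,-20.3,0],"twist":-0.074},
  {"claw":0.35,"slide":[-8.4,-20.9,5],"twist":-0.074},
  {"claw":0.35,"slide":[-6.9,-21.5,5],"twist":-0.074},
])

```text
time_s: 23.95
tcp_pos: [0.5161, -0.0698, 0.2816]
tcp_rot: [[-0.109, 0.994, -0.0], [0.994, 0.109, 0.0], [0.0, -0.0, -1.0]]
wrist_force: [0.8, -0.6, -0.9]
width: 0.647
```

Request:
drive_tool([
  {"claw":0.35,"slide":[-5.2,-21.9,5],"twist":-0.074},
  {"claw":0.35,"slide":[-3.6,-22.3,5],"twist":-0.074},
  {"claw":0.35,"slide":[-2,-22.5,6],"twist":-0.074},
  {"claw":0.35,"slide":[0,0,0],"twist":0},
  {"claw":0.35,"slide":[0,0,0],"twist":0},
])

```text
time_s: 24.37
tcp_pos: [0.4529, -0.0927, 0.2656]
tcp_rot: [[-0.32, 0.948, -0.001], [0.948, 0.32, 0.0], [0.001, -0.001, -1.0]]
wrist_force: [1.1, 0.5, -0.7]
width: 0.649
```

Run:
```python
from h import *
cams.camera('wrist')
im,c,s=snap('wrist','w21')
print(s['tcp_pos'],np.abs(s['joint_vel']).max(),s['joints'][6])
print(proj(c,[.454,-.0925,.0125]))
hsv=cv2.cvtColor(im,cv2.COLOR_BGR2HSV)
k=np.zeros(im.shape[:2],np.uint8);k[120:240,190:320]=((hsv[...,1]<60)&(hsv[...,2]>150))[120:240,190:320]*255
r=max(cv2.findContours(k,cv2.RETR_EXTERNAL,cv2.CHAIN_APPROX_NONE)[0],key=cv2.contourArea)
b=cv2.boxPoints(cv2.minAreaRect(r));W=np.array([ray(c,*p,.0125)[:2] for p in b]);print('cuv',b.tolist(),W.mean(0),[np.linalg.norm(W[i]-W[i-1]) for i in range(4)],[np.degrees(np.arctan2(*(W[i]-W[i-1])[::-1]))%180 for i in range(4)])
plan([*W.mean(0),.176],18.7,1)
```

```text
[ 0.4536 -0.0923  0.2657] 0.02151357460775091 0.5764459697587953
[254.2754 202.0259]
cuv [[246.0, 176.0], [262.0, 176.0], [262.0, 228.0], [246.0, 228.0]] [ 0.454  -0.0932] [np.float64(0.0455917123053202), np.float64(0.012872959133988995), np.float64(0.045590525338114786), np.float64(0.013643657746982838)] [np.float64(108.21705166576038), np.float64(18.675293927357462), np.float64(109.18562482767844), np.float64(18.681749535577154)]
t 24.4667 from [ 0.4539 -0.0921  0.2657] az 18.680280156121285 n 1 j7 0.5762998726248189
[-1.1, -0.3, 89.7] -0.0003
```

View pics/w21.png

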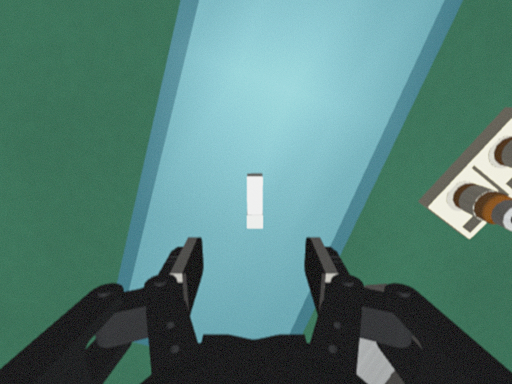

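Request:
drive_tool([
  {"claw":0.4,"slide":[-0.5,0,25],"twist":0},
  {"claw":0.4,"slide":[-0.5,0,26],"twist":0},
  {"claw":0.4,"slide":[0,0,22],"twist":0},
  {"claw":0.5,"slide":[0,0,12],"twist":0},
  {"claw":0.5,"slide":[0,0,5],"twist":0},
])

```text
time_s: 24.88
tcp_pos: [0.454, -0.0928, 0.1741]
tcp_rot: [[-0.321, 0.947, -0.002], [0.947, 0.321, 0.0], [0.001, -0.001, -1.0]]
wrist_force: [-0.4, -0.4, 0.5]
width: 0.503
```

Request:
drive_tool([
  {"claw":0.7,"slide":[0,0,0],"twist":0},
  {"claw":0.8,"slide":[0,0,0],"twist":0},
  {"claw":1,"slide":[0,0,0],"twist":0},
  {"claw":1,"slide":[0,0,0],"twist":0},
  {"claw":1,"slide":[0,0,0],"twist":0},
])

```text
time_s: 25.3
tcp_pos: [0.4541, -0.0932, 0.1766]
tcp_rot: [[-0.321, 0.947, 0.001], [0.947, 0.321, -0.0], [-0.001, 0.001, -1.0]]
wrist_force: [-0.2, 1.8, 9.8]
width: 0.133
```

Request:
drive_tool([
  {"claw":1,"slide":[0,0,0],"twist":0},
  {"claw":1,"slide":[0,0,0],"twist":0},
  {"claw":1,"slide":[0,0,0],"twist":0},
  {"claw":1,"slide":[0,0,0],"twist":0},
  {"claw":1,"slide":[0,0,0],"twist":0},
])

```text
time_s: 25.72
tcp_pos: [0.454, -0.0932, 0.1766]
tcp_rot: [[-0.321, 0.947, 0.001], [0.947, 0.321, -0.0], [-0.001, 0.001, -1.0]]
wrist_force: [-0.5, 2.4, 9.6]
width: 0.131
```

Request:
drive_tool([
  {"claw":1,"slide":[0,0,-10],"twist":0},
  {"claw":1,"slide":[0,0,-20],"twist":0},
  {"claw":1,"slide":[0,0,-25],"twist":0},
  {"claw":1,"slide":[0,0,-20],"twist":0},
  {"claw":1,"slide":[0,0,-5],"twist":0},
])

```text
time_s: 26.13
tcp_pos: [0.454, -0.0933, 0.2591]
tcp_rot: [[-0.321, 0.947, 0.003], [0.947, 0.321, -0.001], [-0.002, 0.003, -1.0]]
wrist_force: [-0.8, -0.2, -0.9]
width: 0.139
```

Run:
```python
from h import *
im,c,s=snap('wrist','w22')
print(s['tcp_pos'],s['width'],s['wrist_force'])
plan([.60,-.22,.26],-5,7)
```

```text
[ 0.454  -0.0933  0.2591] 0.1385666928072813 [-0.7953 -0.1687 -0.9385]
t 26.1833 from [ 0.454  -0.0933  0.2586] az 18.71238858324372 n 7 j7 0.5806431857638316
[-23.8, 13.9, -0.2] 0.0591
[-23.0, 15.3, -0.2] 0.0591
[-22.0, 16.7, -0.2] 0.0591
[-21.0, 17.9, -0.2] 0.0591
[-19.9, 19.1, -0.2] 0.0591
[-18.7, 20.3, -0.2] 0.0591
[-17.5, 21.4, -0.2] 0.0591
```

View pics/w22.png

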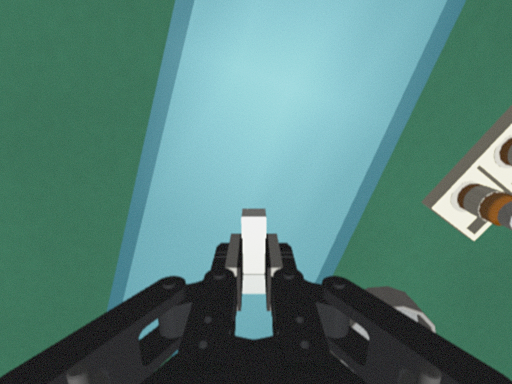

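Request:
drive_tool([
  {"claw":1,"slide":[-23.8,13.9,0],"twist":0.0591},
  {"claw":1,"slide":[-23,15.3,0],"twist":0.0591},
  {"claw":1,"slide":[-22,16.7,0],"twist":0.0591},
  {"claw":1,"slide":[-21,17.9,0],"twist":0.0591},
  {"claw":1,"slide":[-19.9,19.1,0],"twist":0.0591},
])

```text
time_s: 26.6
tcp_pos: [0.5587, -0.1846, 0.2557]
tcp_rot: [[-0.028, 1.0, -0.0], [1.0, 0.028, 0.0], [0.0, -0.0, -1.0]]
wrist_force: [-0.1, -0.1, -1.0]
width: 0.132
```

Request:
drive_tool([
  {"claw":1,"slide":[-18.7,20.3,0],"twist":0.0591},
  {"claw":1,"slide":[-17.5,21.4,0],"twist":0.0591},
  {"claw":1,"slide":[0,0,0],"twist":0},
  {"claw":1,"slide":[0,0,0],"twist":0},
  {"claw":1,"slide":[0,0,0],"twist":0},
])

```text
time_s: 27.02
tcp_pos: [0.5993, -0.2194, 0.2553]
tcp_rot: [[0.086, 0.996, -0.001], [0.996, -0.086, 0.001], [0.0, -0.001, -1.0]]
wrist_force: [-0.1, 0.4, -0.3]
width: 0.136
```

Run:
```python
from h import *
im,c,s=snap('wrist','w23')
print(s['tcp_pos'],s['width'],s['wrist_force'])
print(proj(c,[.6,-.22,.003]))
snap('top','t23')
t=cv2.imread('pics/top0.png')
cv2.imwrite('pics/dz.png',cv2.resize(t[145:190,275:350],None,fx=8,fy=8,interpolation=cv2.INTER_CUBIC))
```

```text
[ 0.5993 -0.2194  0.2553] 0.13611559822420474 [-0.0664  0.4244 -0.2587]
[255.2081 202.5545]
```

View pics/w23.png

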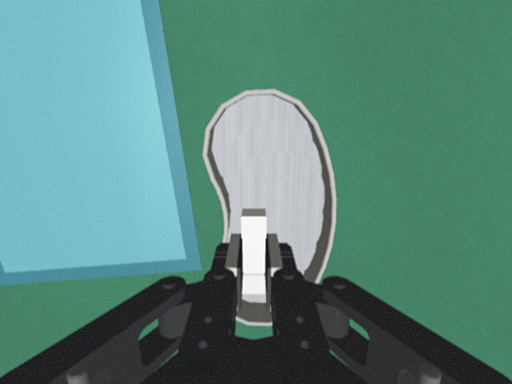

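View pics/dz.png

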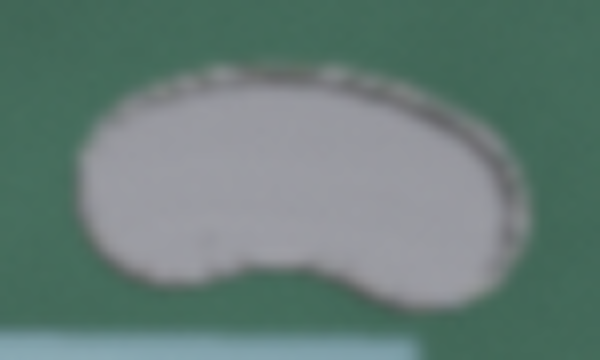

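Run:
```python
from h import *
s=monitor.observe();c=cam('wrist',s);ct=cam('top')
for u,v in [(229,205),(333,205),(262,92),(207,150),(255,323)]: print(u,v,ray(c,u,v,.028))
# top crop points : upper rim mid, lower rim mid(hollow), left, right ends
for x,y in [(280,68),(280,268),(80,180),(528,215),(170,285),(430,308)]: print('top',ray(ct,275+x/8,145+y/8,.02))
plan([.612,-.22,.26],-5,1)
```

```text
229 205 [ 0.5815 -0.2116  0.028 ]
333 205 [ 0.6577 -0.2181  0.028 ]
262 92 [ 0.6117 -0.1355  0.028 ]
207 150 [ 0.5708 -0.17    0.028 ]
255 323 [ 0.5916 -0.3191  0.028 ]
top [ 0.6599 -0.2186  0.02  ]
top [ 0.5745 -0.2188  0.02  ]
top [ 0.6108 -0.134   0.02  ]
top [ 0.5985 -0.3238  0.02  ]
top [ 0.5666 -0.1724  0.02  ]
top [ 0.5584 -0.2823  0.02  ]
t 27.1167 from [ 0.5994 -0.2192  0.2558] az -4.930195701585961 n 1 j7 0.3906669542171253
[0.3, 12.7, -4.2] 0.0012
```

Request:
drive_tool([
  {"claw":1,"slide":[-2,7,0],"twist":0},
  {"claw":1,"slide":[-2,7,10],"twist":0},
  {"claw":1,"slide":[-1,4,20],"twist":0},
  {"claw":1,"slide":[0,0,20],"twist":0},
  {"claw":1,"slide":[0,0,15],"twist":0},
])

```text
time_s: 27.53
tcp_pos: [0.6168, -0.2259, 0.1895]
tcp_rot: [[0.086, 0.996, -0.001], [0.996, -0.086, 0.0], [0.0, -0.001, -1.0]]
wrist_force: [0.1, -0.6, 0.2]
width: 0.132
```

Request:
drive_tool([
  {"claw":1,"slide":[0,0,6],"twist":0},
  {"claw":1,"slide":[0,0,3],"twist":0},
  {"claw":1,"slide":[0,0,0],"twist":0},
  {"claw":1,"slide":[0,0,0],"twist":0},
  {"claw":1,"slide":[0,0,0],"twist":0},
])

```text
time_s: 27.95
tcp_pos: [0.6174, -0.2265, 0.1828]
tcp_rot: [[0.087, 0.996, 0.001], [0.996, -0.087, -0.001], [-0.0, 0.001, -1.0]]
wrist_force: [-1.2, -0.8, 0.2]
width: 0.132
```

Request:
drive_tool([
  {"claw":1,"slide":[0,0,1],"twist":0},
  {"claw":1,"slide":[0,0,1],"twist":0},
  {"claw":1,"slide":[0,0,0.7],"twist":0},
  {"claw":1,"slide":[0,0,0],"twist":0},
  {"claw":1,"slide":[0,0,0],"twist":0},
])

```text
time_s: 28.37
tcp_pos: [0.6173, -0.2264, 0.1797]
tcp_rot: [[0.087, 0.996, 0.0], [0.996, -0.087, -0.0], [-0.0, 0.0, -1.0]]
wrist_force: [-2.2, 1.6, 8.8]
width: 0.133
```

Contact with the dish floor. Release with a small opening (the dish has 39 mm each side), then rise.

Request:
drive_tool([
  {"claw":1,"slide":[0,0,-0.5],"twist":0},
  {"claw":0.8,"slide":[0,0,0],"twist":0},
  {"claw":0.72,"slide":[0,0,0],"twist":0},
  {"claw":0.72,"slide":[0,0,0],"twist":0},
  {"claw":0.72,"slide":[0,0,0],"twist":0},
])

```text
time_s: 28.78
tcp_pos: [0.6172, -0.2264, 0.1795]
tcp_rot: [[0.087, 0.996, -0.0], [0.996, -0.087, -0.0], [-0.0, -0.0, -1.0]]
wrist_force: [0.5, 0.1, 0.7]
width: 0.277
```

Request:
drive_tool([
  {"claw":0.72,"slide":[0,0,-8],"twist":0},
  {"claw":0.72,"slide":[0,0,-20],"twist":0},
  {"claw":0.72,"slide":[0,0,-30],"twist":0},
  {"claw":0.72,"slide":[0,0,-40],"twist":0},
  {"claw":0.4,"slide":[0,0,-40],"twist":0},
])

```text
time_s: 29.2
tcp_pos: [0.6169, -0.2263, 0.3195]
tcp_rot: [[0.087, 0.996, -0.001], [0.996, -0.087, 0.0], [-0.0, -0.001, -1.0]]
wrist_force: [0.9, -0.4, -0.2]
width: 0.405
```

Request:
drive_tool([
  {"claw":0.2,"slide":[0,0,-30],"twist":0},
  {"claw":0,"slide":[0,-30,-15],"twist":0},
  {"claw":0,"slide":[0,-35,0],"twist":0},
  {"claw":0,"slide":[0,-20,0],"twist":0},
  {"claw":0,"slide":[0,0,0],"twist":0},
])

```text
time_s: 29.62
tcp_pos: [0.5295, -0.2193, 0.3642]
tcp_rot: [[0.089, 0.996, -0.0], [0.996, -0.089, -0.0], [-0.0, -0.0, -1.0]]
wrist_force: [-0.5, -0.2, 0.5]
width: 0.999
```

Run:
```python
from h import *
im,c,s=snap('wrist','w24')
print(s['tcp_pos'],s['time_s'])
t,_,_=snap('top','t24');sc,_,_=snap('scene','s24')
cv2.imwrite('pics/t24c.png',cv2.resize(t[140:260,90:410],None,fx=2.5,fy=2.5,interpolation=cv2.INTER_CUBIC))
cv2.imwrite('pics/s24c.png',cv2.resize(sc[130:275,130:380],None,fx=3.2,fy=3.2,interpolation=cv2.INTER_CUBIC))
```

```text
[ 0.5295 -0.2193  0.3642] 29.6167
```

View pics/w24.png

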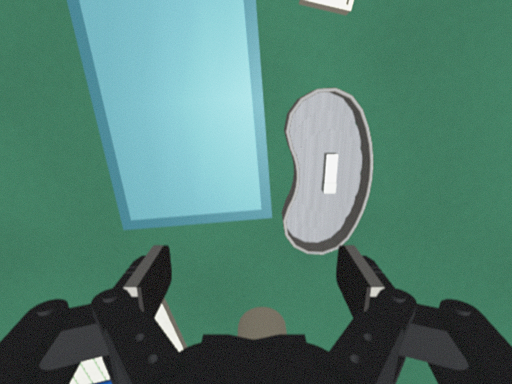

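View pics/t24c.png

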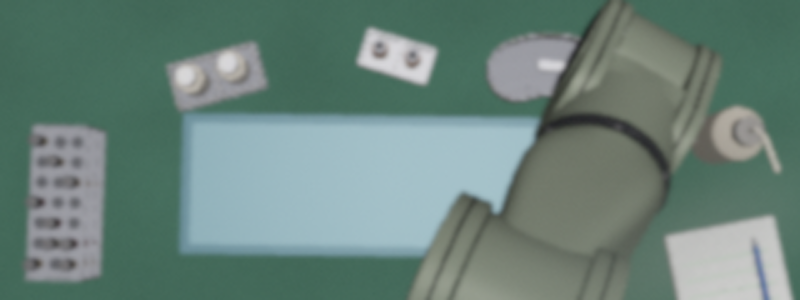

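View pics/s24c.png

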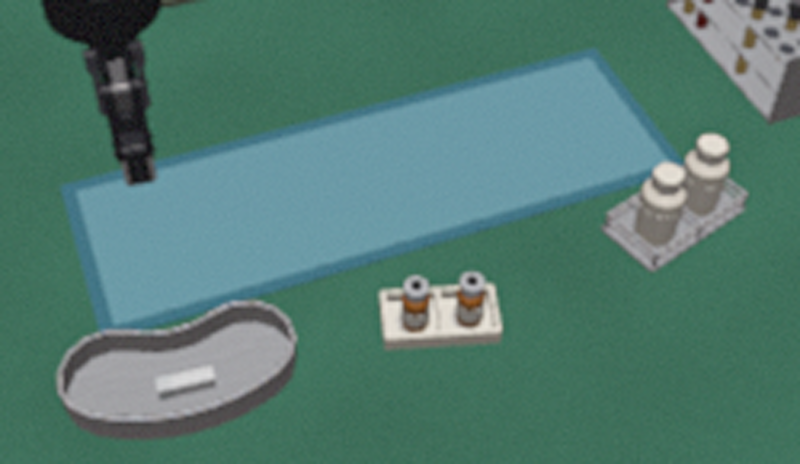

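Run:
```python
from h import *
print(bot.job_done())
```

```text
the job is handed in; nothing more can be done
None
```

The bench pad is clear and the job is handed in at about 30 s of the 120 s limit. I worked in the order asked: both bottles into the wire rack, both vials into the tray, then the cuvette into the kidney dish.

- **Set-downs:** I lowered each item until it touched, then opened the gripper. Peak wrist force was about 26 N for the first bottle, about 14 N for the second, and 8–10 N for the vials and cuvette.
- **Last pictures:** The wrist and scene views show the bottles upright, one per bay, and the vials upright, one per well. The cuvette lies flat inside the dish, and the pad is empty.
- **Bystanders:** In the top view the tube rack is where it was at the start and the wash bottle is within about 1 pixel. The gripper was open and clear of everything at the end.
- **Disagreements:** My rough first pixel pick for one bottle was about 10 mm off, and I corrected it from the wrist and top views before grasping. The tray and rack positions differed by 1–2 mm between views, which is well inside the clearances. No check failed.

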